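Close up a sectional valve bank on its assembly fixture

ROBOT

A 7-joint arm with a two-finger parallel gripper is mounted at the origin on the work surface. World frame = base frame: x ahead of the robot, y to its left, z up, the work surface at z = 0. Lengths are in m, angles in rad, forces in N, time in s.
With the tool pointing down it reaches from about 0.35 to 0.9 m from the base axis. Payload 8.1 kg.
Tool frame: the origin (TCP) lies at the very end of the fingers, on their centre line; the grasp point (between the pads) lies arm.hold_point_z behind it (arm.hold_point_z is the distance from the TCP to the grasp point, in m); z points along the fingers, y is the line along which they close (so a half turn about z gives the same grasp; the last joint's range is limited). The gripper opens to 92 mm and grips with 3 to 60 N. Pads are 19 mm wide; open, the fingers measure 130 mm over their backs; the gripper's body (75 mm by 190 mm) begins 47 mm behind the grasp point.
Start: joints at [-1.226, 0.434, 0.025, 1.573, -0.012, 1.134, -0.075], TCP at [0.271, 0.563, 0.191] pointing down, gripper open.
Joint ranges: [-2.62, 2.62], [-0.44, 2.09], [-1.27, 1.32], [0.08, 2.57], [-1.32, 4.46], [0.12, 2], [-2.74, 2.74]. Speed limits (rad/s): [2.22, 2.22, 3.01, 3.01, 3.14, 3.14, 3.14].

INTERFACE

Orientations are given as a rotation vector (axis times angle).
In Python, from cell import arm, vision, job, cut_out gives the robot as it stands. The module is installed in compiled form; this text tells all that it offers.
- The arm moves only by the tool play_rows, never from a script. Its argument "increments" is text: rows parted by semicolons, each of 5 numbers parted by spaces: the shift along the tool's x, y, z in cm, then the turn about the tool's z in degrees, then the opening, from -1 (shut) to 1 (fully open), so that 0 is half open. A call has 1 to 5 rows; each row shifts and turns the commanded pose from where the row before left it, along the tool's axes as they then stand; what a row does not reach is not made up. A row lasts 1/12 s, in which the tool goes at most 41.7 mm and 7.16 degrees, less where a joint would pass 70% of its speed; a pose out of reach is approached as far as the arm can. A call is refused whole if a number of a shift passes 4.17 or a number of a turn 7.16, either way. A call with a gripper value outside its range is refused whole. The fingers move at their own pace and stop on an object; "grip_force" is the grip in N (left out, the last holds). Time passes only in rows, so rows that do not move let the fingers close. It gives the time, the measured TCP pose, the force, the opening and the grip force at its end, in the units of the state.
- arm.observe(): the state, without advancing time (a new reading comes with each control period).
- vision.get_image(name): name is "scene" or "top"; returns a dict with "frame" (480x640x3 uint8, red, green, blue), "z_map" (480x640 float32, m along the optical axis (not along the pixel's ray), 0 where there is no reading), "mtx" (3x3 intrinsics, pixels), "cam_to_world" (4x4, takes a point from camera to world coordinates). Camera axes: x right, y up, looking along -z (the intrinsics and any distortion apply to the point x, -y, -z); pixel columns grow to the right and rows downward; lengths in m; the calibration is good to about 2 mm. A picture is of the moment at which its call begins.
- job.sign_off(): hands the job in; it is judged then, once.
Trained networks look in a picture, given as the dict that the camera call returned (one of the last four; its "shot" number tells which), for a name from the list of things; names that differ only in an ending like _2 or _b are one class to them, and where a whole thing is asked for, a point or a joint stands for the part that bears it (a point fixed in the world has none). Each returns a list of dicts, best first, with "confidence" (0 to 1); they miss things now and then, are a little off and sometimes report something else, mostly with a low value. They report only what shows in the picture. A call takes as long as a camera call. They do not tell look-alikes from the thing itself.
- cut_out(query, picture): "mask" (480x640 bool, what is visible of it) and "point" ([row, column] in pixels, amid what is visible of it).
The state is a dict: "clock": time; "joints": joint angles; "dq": joint speeds; "joint_efforts": joint torques, N m; "position": TCP position; "ee_rot": TCP orientation; "force": force on the tool from outside, world axes, zero at the start; "ft_torque": the same for the moment, N m; "width": opening from 0.0 (shut) to 1.0 (fully open); "gripper_force": force on a finger pad.
Only numpy, scipy, OpenCV 4.12 (cv2) and the standard library are available. Lean on these libraries where they do the work, as an engineer would, in place of code of your own. Each camera call takes 0.05 s, during which the arm holds its last target. There are 200 camera calls.

TASK

The lever section was left out of the hydraulic valve bank: put it in the fixture between the clamped inlet section and the end cover, its lever hanging over the fence, after making room by moving the end cover along. Then close up the bank: all three butted face to face with no gap, lever section and end cover standing upright and flat against the fence. Set parts down rather than drop them, do not topple either one, and leave everything else on the bench where it is.

Things in the scene. Friction and masses are not known exactly. Their poses are not given: they have to be found in the camera images.
- fixture: Assembly fixture fixed to the bench, in a new place and yaw each time: a dark steel plate 150 x 290 mm, 10 mm thick, lying flat, oily (friction about 0.25), with a fence and the clamped inlet section on it. Origin at bench level, straight under inlet_face, same axes; the plate spans x = -75 to +75 mm, y = -85 to +205 mm.
- inlet_face (a point): Point on the plate's top surface (10 mm above the bench), at the foot of the inlet section's mating face, half-way along it. y = direction in which the row grows, away from the inlet section; x = across the row, towards the fence, whose face is at x = +50 mm. The closed row lies along the line x = 0.
- inlet_mid (a point): Centre of the inlet section, an aluminium block clamped fast to the fixture: 60 mm thick (y), 100 mm long (x), 64 mm tall, two plugs 7 mm high on top, a relief cartridge out of its -x end to x = -90 mm. Axes as inlet_face. Its +y side is the mating face.
- fence_mid (a point): Middle of the fence's face: a steel bar 12 mm thick, standing 20 mm above the plate and running its whole length (y). x points into the bar; axes as inlet_face.
- section_mid (a point): Centre, 32 mm above the underside, of the loose lever section: aluminium block 44 mm thick (its y), 100 mm long (its x), 64 mm tall, 0.4 to 0.9 kg, upright on the bench at first. Two plugs 7 mm high on top at x = +-26 mm. At its +x end the lever box. When placed: its x as that of inlet_face, centre at x 0, y +22, z +32 mm from inlet_face.
- section_cap (a point): Middle of the flat end of the lever section's round spring cap (26 mm diameter), on its -x end: 76 mm from the section's centre and level with it. It may be pushed; pushes on either block are best made low, lest it tip.
- section_lever (a point): Upper end of the lever stub, 70 mm along the section's x and 60 mm above its centre. The stub rises from a lever box on the +x end, 32 mm wide, reaching to x = +80 mm; the box's underside is 28 mm above the section's underside, so it passes over the fence.
- cover_mid (a point): Centre, 32 mm above the underside, of the loose end cover: plain aluminium block 30 mm thick (its y), 100 mm long (its x), 64 mm tall, 0.3 to 0.65 kg, one small plug 7 mm high on top, same either way round. At first upright on the plate, 30 to 60 mm from the inlet section, roughly parallel. In the closed bank: x 0, y +59, z +32 mm from inlet_face.
- spare_section: Bystander, not of this bank: a thicker aluminium block without lever, 60 x 100 x 64 mm, one large plug on top, two short steel caps at one end; origin under its centre.
- solenoid_valve: Bystander: dark valve body with a blue coil at each end, 200 mm long, 63 mm tall; origin under its centre.
- grease_jar: Bystander: white plastic jar, 44 mm in diameter, 42 mm tall, standing on the free (+y) end of the fixture plate near its -x edge; origin under its centre.
- wrench: Bystander: steel spanner 190 mm long lying on the bench beside the fixture on its -x side, along the row; origin under its middle.
- spray_can: Bystander: grey can, 60 mm in diameter, 188 mm tall, white nozzle, standing beyond the fixture; origin under its centre.
- mallet: Bystander: soft-faced mallet about 230 mm long lying on the right of the bench; origin near the middle of the handle.
- seal_case: Bystander: flat grey plastic case 130 x 100 x 26 mm at the left near the robot; origin under its centre.
- lever_section: The lever section as a whole; origin under its centre, axes as section_mid.
- end_cover: The end cover as a whole; origin under its centre, axes as cover_mid.
Not all that is in view belongs to the job. Of the things like the grease_jar, leave any that is yellow; of the rest the smaller one is meant.

How it is judged:
At the end, for the whole second after the job is handed in: The lever section stands on the fixture plate between the inlet section and the end cover, lever over the fence: gaps inlet to section and section to cover under about 2 mm, both within 3 mm of the fence, square to the row within 0.03 rad, upright within 0.05 rad, and at rest (y of section_mid in the frame of inlet_face between 0.019 and 0.0242 m and y of cover_mid in the frame of section_mid between 0.034 and 0.0392 m and x of each of section_mid, cover_mid in the frame of inlet_face above -0.003 m and x of cover_mid in the frame of inlet_face below 0.004 m and z of each of section_mid, cover_mid in the frame of inlet_face below 0.035 m and x of section_lever in the frame of inlet_face above 0.04 m and angle between the x axis of each of section_mid, cover_mid and the x axis of inlet_face, either way round below 0.03 rad and angle between each of section_mid, cover_mid's own z axis and vertical below 0.05 rad and linear speed of each of lever_section, end_cover below 0.01 m/s); the robot touches nothing.
It fails at once if the lever section or the end cover is toppled (angle between any of section_mid, cover_mid's own z axis and vertical above 0.6 rad).
It fails at once if the lever section or the end cover is dropped or flung (moving faster than 0.5 m/s out of the fingers) ((linear speed of lever_section above 0.5 m/s and contact force between the fingers and lever_section below 0.3 N) or (linear speed of end_cover above 0.5 m/s and contact force between the fingers and end_cover below 0.3 N)).
It fails at once if another thing on the bench is moved by more than 20 mm (distance of any of spare_section, solenoid_valve, grease_jar, wrench, spray_can, mallet, seal_case from where it was at the start of the episode above 0.02 m).
It also fails if it takes over 66 s, if anything falls off the work surface, if the arm or the gripper's body presses on something with over 40 N, if the wrist force passes 120 N, or if a joint passes its speed limit or range.

## Working session

There is one attempt and no reset: what is moved stays moved. The work goes in short steps, Python scripts to look and compute and a tool call to move; the robot and the scene stay as the last step left them, time stands still between calls to the robot, and variables do not carry over. Pictures are saved under pics/ and viewed, at most 10 in all, crops included, and the job is handed in when it is done.

Besides the shell and the picture viewer there is one more tool, called after ">>>" as name(argument=value, ...), one argument or row to a line, values as JSON. play_rows: Moves the arm, as the interface text tells. Its arguments: {"type":"object","properties":{"increments":{"type":"string"},"grip_force":{"type":"number"}},"required":["increments"]}

```bash
mkdir -p pics; cat > h.py <<'E'
import numpy as np, cv2
from scipy.spatial.transform import Rotation as R
from cell import arm, vision, job, cut_out
def cloud(im):
    z=im["z_map"]; K=im["mtx"]; v,u=np.mgrid[0:480,0:640]
    p=np.stack([(u-K[0,2])/K[0,0]*z,-(v-K[1,2])/K[1,1]*z,-z],-1)
    T=im["cam_to_world"]; w=p@T[:3,:3].T+T[:3,3]; w[z<=0]=np.nan
    return w
def save(im,n): cv2.imwrite("pics/"+n,im["frame"][:,:,::-1])
E
python3 - <<'E'
from h import *
s=arm.observe(); print({k:np.round(v,3) for k,v in s.items()}, arm.hold_point_z)
for c in ["scene","top"]:
    im=vision.get_image(c); save(im,c+"0.png"); w=cloud(im)
    np.savez(c+"0.npz",w=w,f=im["frame"])
    print(c,im["cam_to_world"][:3,3].round(3))
    for n in ["lever_section","end_cover","inlet_mid","section_cap","section_lever","fixture","spare_section","grease_jar","wrench","solenoid_valve","spray_can","mallet","seal_case"]:
        for d in cut_out(n,im)[:3]:
            m=d["mask"]; q=w[m]; q=q[~np.isnan(q[:,0])]
            print(n,round(d["confidence"],2),np.round(d["point"]),m.sum(),np.median(q,0).round(3) if len(q) else None, np.percentile(q[:,2],95).round(3) if len(q) else None)
E
```

```text
{'clock': np.float64(0.0), 'joints': array([-1.226,  0.435,  0.025,  1.574, -0.012,  1.134, -0.075]), 'dq': array([ 0.001, -0.   ,  0.001,  0.001, -0.   , -0.001, -0.   ]), 'joint_efforts': array([-0.0000e+00, -6.6786e+01,  9.8500e-01, -3.1446e+01, -6.1000e-02,
        4.3000e-02,  0.0000e+00]), 'position': array([0.27 , 0.563, 0.19 ]), 'ee_rot': array([-6.970e-01, -3.063e+00,  3.000e-03]), 'force': array([0.696, 0.23 , 0.175]), 'ft_torque': array([ 0.015, -0.005, -0.009]), 'gripper_force': np.float64(0.0), 'width': np.float64(0.999)} 0.0188
scene [1.343 0.398 0.831]
lever_section 0.61 [256. 406.] 1798 [0.452 0.203 0.051] 0.071
lever_section 0.52 [264. 236.] 5031 [ 0.608 -0.15   0.014] 0.075
end_cover 0.93 [255. 261.] 1013 [ 0.578 -0.107  0.058] 0.077
end_cover 0.58 [256. 404.] 1827 [0.452 0.203 0.051] 0.071
end_cover 0.54 [231. 294.] 461 [ 0.423 -0.1    0.007] 0.01
inlet_mid 0.93 [265. 241.] 4965 [ 0.609 -0.156  0.015] 0.075
inlet_mid 0.5 [257. 403.] 1792 [0.452 0.204 0.051] 0.071
section_cap 0.91 [256. 403.] 1859 [0.451 0.203 0.049] 0.071
section_lever 0.59 [258. 407.] 1843 [0.452 
[... 1241 characters left out ...]
66 [233. 358.] 4026 [ 0.575 -0.148  0.014] 0.079
spare_section 0.82 [212. 213.] 728 [0.599 0.289 0.065] 0.074
grease_jar 0.78 [233. 281.] 401 [0.548 0.081 0.06 ] 0.068
grease_jar 0.63 [243. 312.] 187 [ 0.534 -0.012  0.052] 0.059
grease_jar 0.53 [276. 296.] 157 [0.44  0.032 0.042] 0.05
wrench 0.77 [281. 342.] 452 [ 0.422 -0.114  0.008] 0.015
solenoid_valve 0.92 [231. 148.] 1079 [0.525 0.479 0.045] 0.066
solenoid_valve 0.41 [306. 186.] 1612 [0.324 0.347 0.027] 0.034
spray_can 0.57 [161. 273.] 634 [0.754 0.124 0.148] 0.183
mallet 0.61 [270. 442.] 1075 [ 0.499 -0.413  0.028] 0.04
seal_case 0.87 [304. 185.] 1541 [0.323 0.347 0.027] 0.034
seal_case 0.22 [271. 442.] 1134 [ 0.498 -0.413  0.028] 0.04
```

View pics/scene0.png

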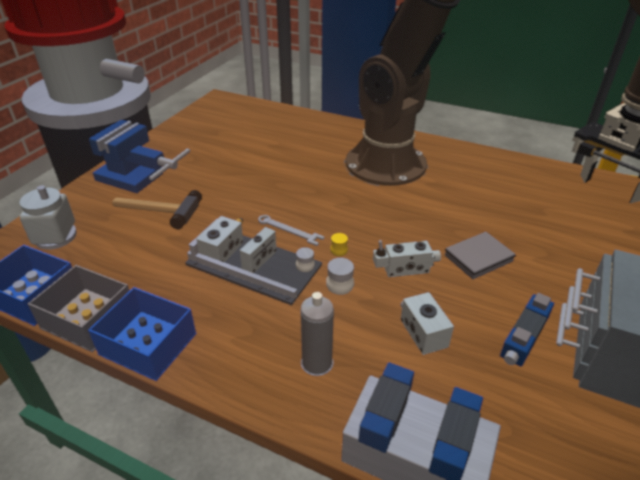

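View pics/top0.png

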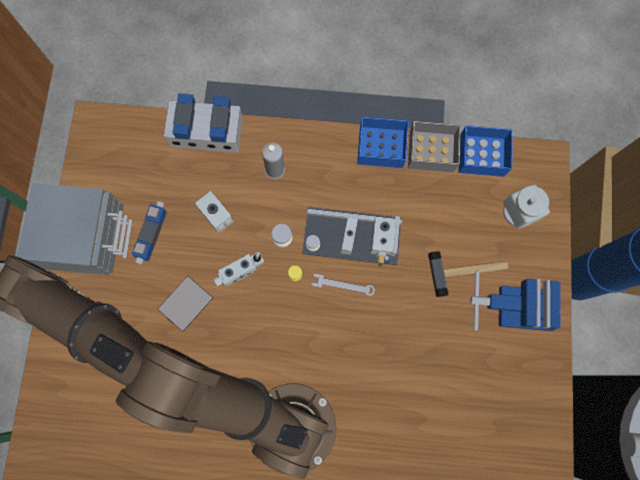

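```bash
cat > meas.py <<'E'
from h import *
def rect(w,lo,hi,z0,z1,ctr=True):
    m=np.all((w[...,:2]>lo)&(w[...,:2]<hi),-1)&(w[...,2]>z0)&(w[...,2]<z1)
    n,l,st,c=cv2.connectedComponentsWithStats(m.astype(np.uint8),connectivity=4)
    out=[]
    for i in range(1,n):
        if st[i,4]<25: continue
        q=w[l==i]; r=cv2.minAreaRect((q[:,:2]*1000).astype(np.float32))
        out.append((st[i,4],q.mean(0).round(4),q[:,2].std().round(4),np.round(r[0],1),np.round(r[1],1),round(r[2],1),c[i].round(0)))
    return out
if __name__=="__main__":
    for c in ["scene","top"]:
        w=np.load(c+"0.npz")["w"]
        b=w[(abs(w[...,0]-.45)<.04)&(abs(w[...,1]-.12)<.03)]; print(c,"bench",np.median(b[:,2]),b[:,2].std())
        b=w[(abs(w[...,0]-.56)<.03)&(abs(w[...,1]+.04)<.015)]; print("plate",np.median(b[:,2]),b[:,2].std())
        print("section top"); [print(*r) for r in rect(w,[.36,.1],[.52,.29],.055,.068)]
        print("fixture tops"); [print(*r) for r in rect(w,[.45,-.26],[.68,-.04],.066,.081)]
        print("fence"); [print(*r) for r in rect(w,[.58,-.26],[.72,.06],.022,.038)]
        print("plate"); [print(*r) for r in rect(w,[.44,-.3],[.75,.06],.005,.038)]
        print("jar"); [print(*r) for r in rect(w,[.48,-.05],[.6,.03],.04,.065)]
E
python3 meas.py
```

```text
scene bench 0.0006514257595903739 0.02706310601401872
plate 0.010398806775413272 0.010771608165572356
section top
624 [0.4472 0.1971 0.0624] 0.0031 [441.9 191.8] [ 50.1 131.5] 34.1 [404. 251.]
fixture tops
690 [ 0.5788 -0.2142  0.074 ] 0.0028 [ 572.6 -217.4] [ 62.9 106. ] 87.4 [218. 232.]
419 [ 0.5716 -0.1149  0.0735] 0.0029 [ 566.6 -117.2] [ 33.5 102.6] 83.3 [257. 242.]
fence
790 [ 0.631  -0.1289  0.029 ] 0.0032 [ 612.  -120.9] [275.8  58.1] 87.6 [240. 271.]
90 [ 0.6063 -0.114   0.03  ] 0.0043 [ 599.1 -119.2] [29.4 36.6] 82.8 [251. 265.]
plate
4103 [ 0.5988 -0.098   0.0163] 0.0087 [ 575.8 -128.2] [293.5 155.3] 88.2 [259. 270.]
29 [ 0.4454 -0.0344  0.0078] 0.0015 [445.8 -35.7] [28.9 10.6] 86.7 [312. 242.]
168 [0.4565 0.0388 0.0201] 0.0091 [454.2  36.9] [21.4 41.7] 9.9 [338. 249.]
jar
213 [ 0.5416 -0.0091  0.0502] 0.0038 [538.8 -10.8] [40.6 36.9] 25.5 [304. 255.]
top bench 0.002097498223423644 0.02298590464911192
plate 0.01121643917050652 0.011762695922950442
section top
103 [0.4601 0.1594 0.0621] 0.0037 [463.1 161.3] [43.1 43.2] 35.2 [253. 261.]
230 [0.4245 0.2128 0.0632] 0.0031 [427.5 213. ] [46.7 73.6] 36.5 [233. 271.]
fixture tops
278 [ 0.5653 -0.1177  0.0747] 0.0036 [ 566.5 -118. ] [ 30.1 100.1] 83.8 [349. 234.]
545 [ 0.5727 -0.2191  0.0746] 0.0035 [ 575.3 -220.7] [ 65.  102.4] 89.2 [384. 234.]
fence
276 [ 0.6347 -0.0877  0.0303] 0.004 [635.2 -89.9] [208.1  16.5] 89.1 [340. 214.]
plate
2649 [ 0.5788 -0.0914  0.0142] 0.0073 [ 581.  -109.9] [262.  162.8] 89.6 [340. 233.]
127 [ 0.513  -0.2527  0.0168] 0.0094 [ 513.8 -253.1] [29.6 47.1] 0.5 [391. 259.]
29 [ 0.4458 -0.0348  0.0097] 0.003 [447.7 -36.1] [12.5 30.1] 4.3 [318. 275.]
jar
143 [ 0.5381 -0.0119  0.0527] 0.0042 [537.8 -12.6] [39.  35.8] 5.2 [313. 241.]
```

```bash
cat >> h.py <<'E'
F0=np.array([.5745,-.1887]); FY=-1.6
def fx(x,y):  # fixture mm -> world m
    a=np.radians(FY); return F0+np.array([np.cos(a)*x-np.sin(a)*y,np.sin(a)*x+np.cos(a)*y])/1000
def go(xy,z,yaw,n,op,turn_rows=None):
    """rows to bring TCP to xy,z with tool y at world angle yaw (mod 180)"""
    s=arm.observe(); M=R.from_rotvec(s["ee_rot"]).as_matrix(); p=s["position"]
    cur=np.degrees(np.arctan2(M[1,1],M[0,1])); d=(yaw-cur+90)%180-90
    print("pos",p.round(4),"tooly",cur.round(2),"tilt",M[:,2].round(3),"w",s["width"].round(3),"F",s["force"].round(1),"turn",(-d).round(2),"t",s["clock"])
    D=np.array([*xy,z])-p; print("D",D.round(4))
    t=turn_rows or n; rows=[]
    for i in range(n):
        k=min(i,t); Ri=R.from_rotvec([0,0,np.radians(d*k/t)]).as_matrix()@M
        v=Ri.T@(D/n)*100; rows.append("%.2f %.2f %.2f %.2f %g"%(*v,(-d/t if i<t else 0),op))
    for i in range(0,n,5): print("; ".join(rows[i:i+5]))
E
python3 - <<'E'
from h import *
c=np.array([.5665,-.1176])+np.array([.007,-.0])
print(c); go(c,.16,83.5,19,.3,8)
im=vision.get_image("top"); cv2.imwrite("pics/crop1.png",cv2.resize(im["frame"][190:310,195:415][:,:,::-1],None,fx=3.6,fy=3.6,interpolation=cv2.INTER_CUBIC))
E
```

```text
[ 0.5735 -0.1176]Traceback (most recent call last):
  File "<stdin>", line 3, in <module>
  File "h.py", line 17, in go
    print("pos",p.round(4),"tooly",cur.round(2),"tilt",M[:,2].round(3),"w",s["width"].round(3),"F",s["force"].round(1),"turn",(-d).round(2),"t",s["clock"])
                                                                           ^^^^^^^^^^^^^^^^
AttributeError: 'float' object has no attribute 'round'
```

```bash
sed -i 's/s\["width"\].round(3)/round(float(s["width"]),3)/' h.py
python3 - <<'E'
from h import *
c=np.array([.5665,-.1176])+np.array([.007,-.0])
print(c); go(c,.16,83.5,19,.3,8)
im=vision.get_image("top"); cv2.imwrite("pics/crop1.png",cv2.resize(im["frame"][190:310,195:415][:,:,::-1],None,fx=3.6,fy=3.6,interpolation=cv2.INTER_CUBIC))
E
```

```text
[ 0.5735 -0.1176]
pos [0.2706 0.5634 0.1908] tooly 64.34 tilt [ 0.  0. -1.] w 1.0 F [-0.1  0.5 -0.4] turn -19.16 t 1.4
D [ 0.3029 -0.681  -0.0308]
-2.99 -2.54 0.16 -2.39 0.3; -2.88 -2.66 0.16 -2.39 0.3; -2.77 -2.78 0.16 -2.39 0.3; -2.65 -2.89 0.16 -2.39 0.3; -2.52 -3.00 0.16 -2.39 0.3
-2.40 -3.11 0.16 -2.39 0.3; -2.26 -3.20 0.16 -2.39 0.3; -2.13 -3.29 0.16 -2.39 0.3; -1.99 -3.38 0.16 0.00 0.3; -1.99 -3.38 0.16 0.00 0.3
-1.99 -3.38 0.16 0.00 0.3; -1.99 -3.38 0.16 0.00 0.3; -1.99 -3.38 0.16 0.00 0.3; -1.99 -3.38 0.16 0.00 0.3; -1.99 -3.38 0.16 0.00 0.3
-1.99 -3.38 0.16 0.00 0.3; -1.99 -3.38 0.16 0.00 0.3; -1.99 -3.38 0.16 0.00 0.3; -1.99 -3.38 0.16 0.00 0.3
```

View pics/crop1.png

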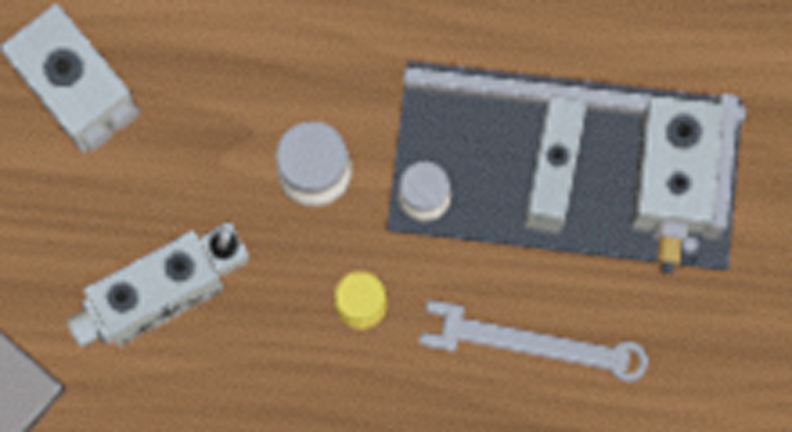

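The crop shows the lever section at top-image (238,270) with its lever stub to the right, and the spare (two caps, one plug) at (213,211). The cover is at (350,234), the inlet at (385,237), and the small white jar on the plate at (313,243). The yellow jar and the larger white jar are look-alikes to leave. I'll move the cover first.

>>> play_rows(
  increments="-3.0 -2.5 0.1 -2.4 0.3; -2.9 -2.7 0.1 -2.4 0.3; -2.8 -2.8 0.1 -2.4 0.3; -2.7 -2.9 0.1 -2.4 0.3; -2.5 -3.0 0.1 -2.4 0.3",
  grip_force=30,
)

```text
clock: 1.87
position: [0.3518, 0.3818, 0.1859]
ee_rot: [0.37, 3.119, 0.0]
force: [-0.2, 0.4, -0.0]
width: 0.686
gripper_force: 0.0
```

>>> play_rows(
  increments="-2.4 -3.1 0.1 -2.4 0.3; -2.3 -3.2 0.1 -2.4 0.3; -2.1 -3.3 0.1 -2.4 0.3; -2.0 -3.4 0.1 0 0.3; -2.0 -3.4 0.1 0 0.3",
)

```text
clock: 2.28
position: [0.4318, 0.2023, 0.1811]
ee_rot: [0.176, 3.136, 0.001]
force: [1.6, 0.4, -0.6]
width: 0.651
gripper_force: 0.0
```

>>> play_rows(
  increments="-2.0 -3.4 0.1 0 0.3; -2.0 -3.4 0.1 0 0.3; -2.0 -3.4 0.1 0 0.3; -2.0 -3.4 0.1 0 0.3; -2.0 -3.4 0.1 0 0.3",
)

```text
clock: 2.7
position: [0.512, 0.022, 0.1761]
ee_rot: [0.177, 3.136, 0.0]
force: [0.9, 0.4, 0.4]
width: 0.651
gripper_force: 0.0
```

```bash
python3 - <<'E'
from h import *
go(np.array([.5735,-.1176]),.13,83.5,5,.3)
E
```

```text
pos [0.512  0.022  0.1761] tooly 83.55 tilt [ 0.001  0.    -1.   ] w 0.651 F [0.9 0.4 0.4] turn 0.05 t 2.7
D [ 0.0615 -0.1396 -0.0461]
-1.53 -2.64 0.92 0.01 0.3; -1.53 -2.64 0.92 0.01 0.3; -1.54 -2.64 0.92 0.01 0.3; -1.54 -2.64 0.92 0.01 0.3; -1.54 -2.64 0.92 0.01 0.3
```

>>> play_rows(
  increments="-1.53 -2.64 0.9 0 0.3; -1.53 -2.64 0.9 0 0.3; -1.54 -2.64 0.9 0 0.3; -1.54 -2.64 0.9 0 0.3; -1.54 -2.64 0.9 0 0.3",
)

```text
clock: 3.12
position: [0.5735, -0.1173, 0.1305]
ee_rot: [0.177, 3.136, 0.0]
force: [0.6, 0.6, -0.9]
width: 0.651
gripper_force: 0.0
```

>>> play_rows(
  increments="0 0 2.5 0 0.3; 0 0 2.5 0 0.3; 0 0 2.5 0 0.3; 0 0 1.8 0 0.3; 0 0 1.0 0 0.3",
)

```text
clock: 3.53
position: [0.5717, -0.1157, 0.0256]
ee_rot: [-0.177, -3.134, -0.0]
force: [-0.7, 0.2, 0.4]
width: 0.651
gripper_force: 0.0
```

>>> play_rows(
  increments="0 0 0 0 -0.6; 0 0 0 0 -0.6; 0 0 0 0 -0.6; 0 0 0 0 -0.6; 0 0 0 0 -0.6",
)

```text
clock: 3.95
position: [0.5739, -0.1162, 0.0291]
ee_rot: [0.177, 3.134, -0.0]
force: [-0.4, -1.3, 1.8]
width: 0.339
gripper_force: 0.8
```

```bash
python3 - <<'E'
from h import *
go(fx(3,122),.035,88.4,10,-.6,5)
im=vision.get_image("scene"); cv2.imwrite("pics/s1.png",cv2.resize(im["frame"][170:320,150:350][:,:,::-1],None,fx=4,fy=4,interpolation=cv2.INTER_CUBIC))
E
```

```text
pos [ 0.5739 -0.1162  0.0291] tooly 83.54 tilt [ 0.002 -0.    -1.   ] w 0.339 F [-0.4 -1.3  1.8] turn -4.86 t 3.95
D [0.007  0.0493 0.0059]
-0.01 0.50 -0.06 -0.97 -0.6; -0.02 0.50 -0.06 -0.97 -0.6; -0.03 0.50 -0.06 -0.97 -0.6; -0.04 0.50 -0.06 -0.97 -0.6; -0.05 0.50 -0.06 -0.97 -0.6
-0.06 0.50 -0.06 0.00 -0.6; -0.06 0.50 -0.06 0.00 -0.6; -0.06 0.50 -0.06 0.00 -0.6; -0.06 0.50 -0.06 0.00 -0.6; -0.06 0.50 -0.06 0.00 -0.6
```

View pics/s1.png

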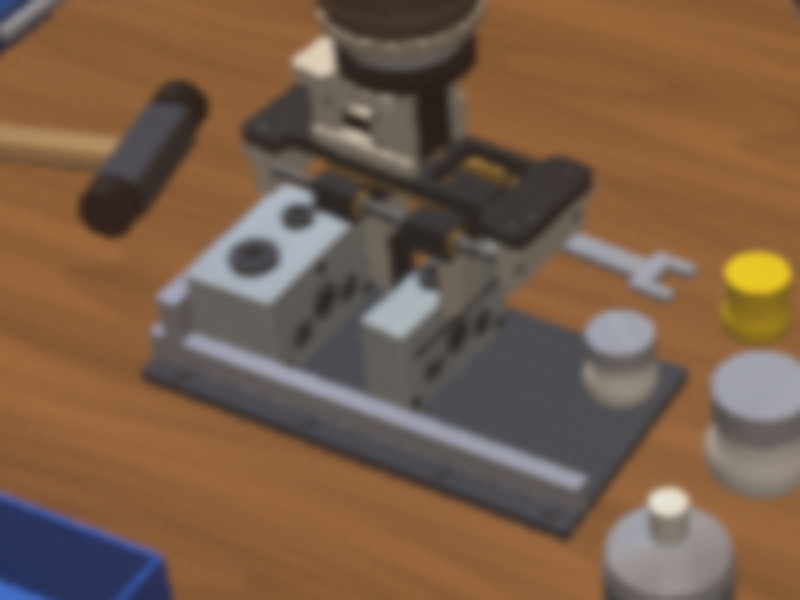

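The scene crop shows the fingers straddling the cover (430,340), with the jar clear. I'll tighten the grip, lift slightly and carry the cover along.

>>> play_rows(
  increments="0 0 0 0 -1; 0 0 -0.3 0 -1; 0 0 -0.2 0 -1; 0 0.5 0 -0.97 -1; 0 0.5 0 -0.97 -1",
)

```text
clock: 4.42
position: [0.5737, -0.1056, 0.0327]
ee_rot: [-0.122, -3.139, -0.0]
force: [-0.4, -1.0, -3.9]
width: 0.324
gripper_force: 29.9
```

>>> play_rows(
  increments="0 0.6 0 -0.97 -1; 0 0.8 0 -0.97 -1; 0 0.9 0 -0.97 -1; 0 0.8 0 0 -1; 0 0.8 0 0 -1",
)

```text
clock: 4.83
position: [0.5758, -0.0656, 0.0327]
ee_rot: [-0.043, -3.141, -0.001]
force: [-0.0, 0.1, -3.2]
width: 0.324
gripper_force: 29.9
```

```bash
python3 - <<'E'
from h import *
go(fx(3,122),.0295,88.4,5,-1,5)
E
```

```text
pos [ 0.5758 -0.0656  0.0327] tooly 88.43 tilt [-0.  0. -1.] w 0.324 F [-0.   0.1 -3.2] turn 0.03 t 4.8333
D [ 0.0052 -0.0012 -0.0032]
-0.10 -0.02 0.06 0.01 -1; -0.10 -0.02 0.06 0.01 -1; -0.10 -0.02 0.06 0.01 -1; -0.10 -0.02 0.06 0.01 -1; -0.10 -0.02 0.06 0.01 -1
```

>>> play_rows(
  increments="-0.15 0 0 0 -1; -0.15 0 0 0 -1; -0.15 0 0 0 -1; -0.1 0 0 0 -1; 0 0 0 0 -1",
)

```text
clock: 5.25
position: [0.5816, -0.0679, 0.0329]
ee_rot: [0.046, 3.141, -0.001]
force: [-0.7, 0.2, -3.3]
width: 0.324
gripper_force: 29.9
```

>>> play_rows(
  increments="-0.1 0 0 0 -1; -0.1 0 0 0 -1; -0.1 0 0 0 -1; 0 0 0 0 -1; 0 0 0 0 -1",
)

```text
clock: 5.67
position: [0.5843, -0.0673, 0.0328]
ee_rot: [0.044, 3.141, 0.0]
force: [0.2, 0.1, -3.7]
width: 0.318
gripper_force: 29.9
```

>>> play_rows(
  increments="-0.1 0 0 0 -1; -0.1 0 0 0 -1; 0 0 0 0 -1",
)

```text
clock: 5.92
position: [0.5857, -0.0673, 0.0327]
ee_rot: [-0.044, -3.14, -0.0]
force: [-1.7, 0.9, -2.2]
width: 0.327
gripper_force: 29.9
```

>>> play_rows(
  increments="-0.1 0 0 0 -1; -0.1 0 0 0 -1; 0 0 0 0 -1",
)

```text
clock: 6.17
position: [0.5861, -0.0673, 0.0324]
ee_rot: [-0.044, -3.137, -0.0]
force: [-7.8, 0.6, 1.5]
width: 0.327
gripper_force: 30.0
```

>>> play_rows(
  increments="0.2 0 0.1 0 -1; 0 0 0.1 0 -1; 0 0 0.1 0 -1; 0 0 0.1 0 -1; 0 0 0 0 -1",
)

```text
clock: 6.58
position: [0.5857, -0.0674, 0.0291]
ee_rot: [-0.045, -3.14, -0.0]
force: [-7.2, -0.3, 4.3]
width: 0.321
gripper_force: 29.9
```

>>> play_rows(
  increments="0 0 0.1 0 -1; 0 0 0.1 0 -1; 0 0 0 0 -1",
)

```text
clock: 6.83
position: [0.5857, -0.068, 0.0286]
ee_rot: [-0.046, -3.141, -0.0]
force: [-12.3, -0.4, 21.8]
width: 0.322
gripper_force: 30.0
```

>>> play_rows(
  increments="0.05 0 -0.2 0 -1; 0 0 0 0 -0.05; 0 0 0 0 -0.05; 0 0 0 0 -0.05; 0 0 0 0 -0.05",
)

```text
clock: 7.25
position: [0.5866, -0.0672, 0.0289]
ee_rot: [0.044, 3.14, 0.0]
force: [0.7, 0.1, 0.1]
width: 0.47
gripper_force: 0.0
```

>>> play_rows(
  increments="0 0 -1.0 0 -0.05; 0 0 -2.0 0 -0.05; 0 0 -3 0 -0.05; 0 0 -3.5 0 0.5; 0 0 -3.5 0 0.5",
)

```text
clock: 7.67
position: [0.5855, -0.0674, 0.1607]
ee_rot: [-0.044, -3.141, 0.0]
force: [1.0, -0.3, 0.3]
width: 0.573
gripper_force: 0.0
```

```bash
python3 - <<'E'
from h import *
go(np.array([.434,.203]),.14,35,11,.5,11)
E
```

```text
pos [ 0.5855 -0.0674  0.1607] tooly 88.38 tilt [-0. -0. -1.] w 0.573 F [ 1.  -0.3  0.3] turn 53.38 t 7.6667
D [-0.1515  0.2704 -0.0207]
1.45 2.42 0.19 4.85 0.5; 1.65 2.29 0.19 4.85 0.5; 1.83 2.14 0.19 4.85 0.5; 2.01 1.98 0.19 4.85 0.5; 2.17 1.80 0.19 4.85 0.5
2.31 1.61 0.19 4.85 0.5; 2.44 1.41 0.19 4.85 0.5; 2.55 1.20 0.19 4.85 0.5; 2.64 0.98 0.19 4.85 0.5; 2.72 0.75 0.19 4.85 0.5
2.77 0.52 0.19 4.85 0.5
```

>>> play_rows(
  increments="1.45 2.42 0.19 4.85 0.5; 1.65 2.29 0.19 4.85 0.5; 1.83 2.14 0.19 4.85 0.5; 2.01 1.98 0.19 4.85 0.5; 2.17 1.80 0.19 4.85 0.5",
)

```text
clock: 8.08
position: [0.5164, 0.0568, 0.1501]
ee_rot: [0.71, 3.059, 0.001]
force: [-0.5, 0.1, 0.1]
width: 0.75
gripper_force: 0.0
```

>>> play_rows(
  increments="2.31 1.61 0.19 4.85 0.5; 2.44 1.41 0.19 4.85 0.5; 2.55 1.20 0.19 4.85 0.5; 2.64 0.98 0.19 4.85 0.5; 2.72 0.75 0.19 4.85 0.5",
)

```text
clock: 8.5
position: [0.4475, 0.1799, 0.1406]
ee_rot: [1.336, 2.843, 0.002]
force: [1.2, 0.3, 0.3]
width: 0.752
gripper_force: 0.0
```

>>> play_rows(
  increments="2.77 0.52 0.19 4.85 0.5; 0 0 0 0 0.5; 0 0 0 0 0.5",
)

```text
clock: 8.75
position: [0.4335, 0.205, 0.1384]
ee_rot: [-1.444, -2.79, -0.001]
force: [0.7, -1.0, 0.9]
width: 0.752
gripper_force: 0.0
```

```bash
python3 - <<'E'
from h import *; from meas import rect
go(np.array([.434,.203]),.022,35,5,.5)
im=vision.get_image("scene"); w=cloud(im)
[print(*r) for r in rect(w,[.36,.1],[.52,.29],.055,.078)]
[print(*r) for r in rect(w,[.45,-.26],[.68,-.03],.066,.081)]
[print(*r) for r in rect(w,[.58,-.26],[.72,.06],.022,.038)]
cv2.imwrite("pics/s2.png",cv2.resize(im["frame"][160:310,280:480][:,:,::-1],None,fx=4,fy=4,interpolation=cv2.INTER_CUBIC))
E
```

```text
pos [0.4335 0.205  0.1384] tooly 35.28 tilt [ 0.     0.001 -1.   ] w 0.752 F [ 0.7 -1.   0.9] turn 0.28 t 8.75
D [ 0.0005 -0.002  -0.1164]
-0.04 -0.02 2.33 0.06 0.5; -0.04 -0.02 2.33 0.06 0.5; -0.04 -0.02 2.33 0.06 0.5; -0.04 -0.02 2.33 0.06 0.5; -0.04 -0.02 2.33 0.06 0.5
795 [0.4464 0.1962 0.0644] 0.0045 [443.2 191.2] [ 49.4 130.1] 32.1 [404. 250.]
692 [ 0.5786 -0.2137  0.0737] 0.0028 [ 574.1 -217.1] [ 62.9 103.8] 88.2 [219. 232.]
442 [ 0.5834 -0.0658  0.0736] 0.0028 [578.2 -67. ] [ 32.8 101.3] 87.9 [273. 251.]
882 [ 0.6289 -0.1233  0.0293] 0.0035 [ 609.9 -121.7] [274.   63.7] 88.3 [243. 271.]
```

View pics/s2.png

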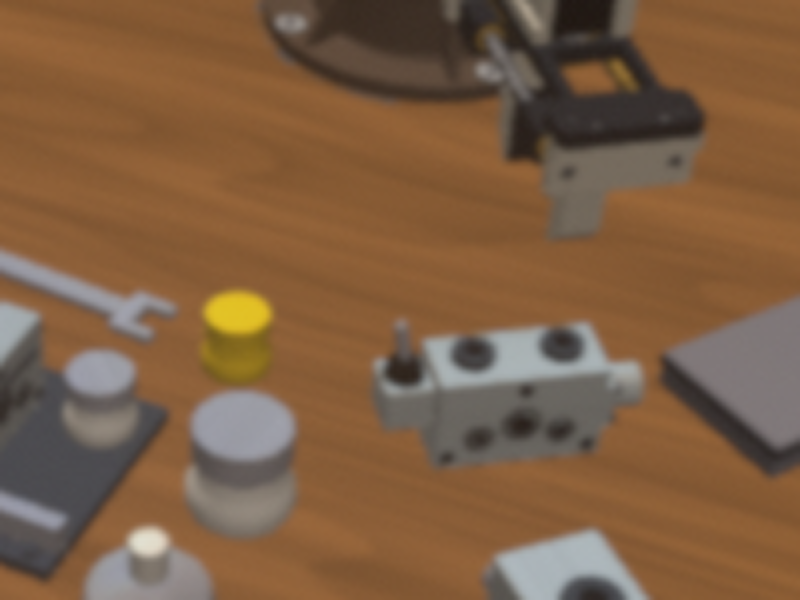

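The crop shows the lever section upright at crop (520,400), lever at its left end and cap at right. The open gripper is above and behind it, and the cover is parallel to the row. Going down now.

>>> play_rows(
  increments="-0.02 -0.02 2.4 0.35 0.5; -0.04 -0.02 2.5 0.35 0.5; -0.04 -0.02 2.5 0.35 0.5; -0.04 0 2.3 0.35 0.5; 0 0 1.7 0.35 0.5",
)

```text
clock: 9.22
position: [0.4351, 0.1999, 0.0227]
ee_rot: [1.494, 2.763, -0.001]
force: [-0.7, -0.2, 0.2]
width: 0.755
gripper_force: 0.0
```

>>> play_rows(
  increments="0 0 0 0 0.2; 0 0 0 0 -0.1; 0 0 0 0 -0.4; 0 0 0 0 -1; 0 0 0 0 -1",
  grip_force=40,
)

```text
clock: 9.63
position: [0.4358, 0.2021, 0.0252]
ee_rot: [1.491, 2.763, 0.004]
force: [1.4, -1.5, 3.4]
width: 0.469
gripper_force: 40.0
```

>>> play_rows(
  increments="0 0 0 0 -1; 0 0 0 0 -1; 0 0 0 0 -1",
)

```text
clock: 9.88
position: [0.4358, 0.2021, 0.0252]
ee_rot: [1.491, 2.763, 0.004]
force: [1.0, -0.9, 8.7]
width: 0.463
gripper_force: 40.0
```

>>> play_rows(
  increments="0 0 -0.5 0 -1; 0 0 -1.5 0 -1; 0 0 -2.5 0 -1; 0 0 -3 0 -1; 0 0 -3 0 -1",
)

```text
clock: 10.3
position: [0.433, 0.2009, 0.1297]
ee_rot: [-1.491, -2.764, 0.004]
force: [0.2, 0.8, -6.5]
width: 0.466
gripper_force: 40.0
```

>>> play_rows(
  increments="0 0 -1 0 -1; 0 0 0 0 -1; 0 0 0 0 -1",
)

```text
clock: 10.55
position: [0.4338, 0.2018, 0.1383]
ee_rot: [-1.491, -2.765, 0.0]
force: [0.4, -0.3, -6.0]
width: 0.463
gripper_force: 40.0
```

```bash
python3 - <<'E'
from h import *; from meas import rect
go(fx(-8,52),.135,88.4,15,-1,12)
im=vision.get_image("scene"); w=cloud(im)
[print(*r) for r in rect(w,[.36,.1],[.53,.29],.155,.185)]
E
```

```text
pos [0.4338 0.2018 0.1383] tooly 33.32 tilt [-0.  0. -1.] w 0.463 F [ 0.4 -0.3 -6. ] turn -55.08 t 10.55
D [ 0.1341 -0.3382 -0.0033]
-2.38 -0.49 0.02 -4.59 -1; -2.33 -0.68 0.02 -4.59 -1; -2.27 -0.86 0.02 -4.59 -1; -2.19 -1.04 0.02 -4.59 -1; -2.10 -1.21 0.02 -4.59 -1
-2.00 -1.38 0.02 -4.59 -1; -1.88 -1.53 0.02 -4.59 -1; -1.75 -1.68 0.02 -4.59 -1; -1.61 -1.81 0.02 -4.59 -1; -1.46 -1.94 0.02 -4.59 -1
-1.30 -2.05 0.02 -4.59 -1; -1.13 -2.15 0.02 -4.59 -1; -0.96 -2.23 0.02 0.00 -1; -0.96 -2.23 0.02 0.00 -1; -0.96 -2.23 0.02 0.00 -1
963 [0.452  0.1944 0.1708] 0.0085 [439.4 203. ] [ 60.2 153.7] 20.6 [407. 214.]
```

>>> play_rows(
  increments="-2.38 -0.49 0 -4.6 -1; -2.33 -0.68 0 -4.6 -1; -2.27 -0.86 0 -4.6 -1; -2.19 -1.04 0 -4.6 -1; -2.10 -1.21 0 -4.6 -1",
)

```text
clock: 11.02
position: [0.478, 0.0875, 0.1367]
ee_rot: [-0.904, -3.005, 0.004]
force: [0.1, 1.0, -5.7]
width: 0.466
gripper_force: 40.0
```

>>> play_rows(
  increments="-2.00 -1.38 0 -4.6 -1; -1.88 -1.53 0 -4.6 -1; -1.75 -1.68 0 -4.6 -1; -1.61 -1.81 0 -4.6 -1; -1.46 -1.94 0 -4.6 -1",
)

```text
clock: 11.43
position: [0.5228, -0.0249, 0.1364]
ee_rot: [-0.286, -3.124, 0.001]
force: [-0.1, -0.3, -6.1]
width: 0.463
gripper_force: 40.0
```

>>> play_rows(
  increments="-1.30 -2.05 0 -4.6 -1; -1.13 -2.15 0 -4.6 -1; -0.96 -2.23 0 0 -1; -0.96 -2.23 0 0 -1; -0.96 -2.23 0 0 -1",
)

```text
clock: 11.85
position: [0.5678, -0.1374, 0.1361]
ee_rot: [-0.041, -3.137, -0.001]
force: [1.1, -0.2, -5.9]
width: 0.464
gripper_force: 40.0
```

```bash
python3 - <<'E'
from h import *; from meas import rect
go(fx(-8,52),.06,88.4,5,-1)
im=vision.get_image("scene"); w=cloud(im)
cv2.imwrite("pics/s3.png",cv2.resize(im["frame"][150:320,150:350][:,:,::-1],None,fx=3.5,fy=3.5,interpolation=cv2.INTER_CUBIC))
E
```

```text
pos [ 0.5678 -0.1374  0.1361] tooly 88.49 tilt [-0.004  0.001 -1.   ] w 0.464 F [ 1.1 -0.2 -5.9] turn 0.09 t 11.85
D [ 0.0002  0.0009 -0.0761]
-0.01 0.02 1.52 0.02 -1; -0.01 0.02 1.52 0.02 -1; -0.01 0.02 1.52 0.02 -1; -0.01 0.02 1.52 0.02 -1; -0.01 0.02 1.52 0.02 -1
```

View pics/s3.png

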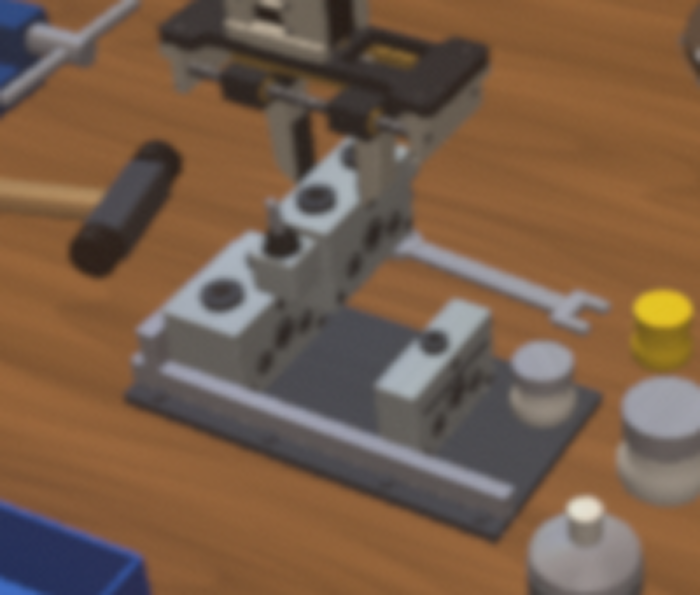

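The crop shows the section held upright with its lever over the fence, and free space between the inlet and the cover. Lowering.

>>> play_rows(
  increments="0 0.02 2.2 0 -1; 0 0.02 2.4 0 -1; 0 0.02 2.3 0 -1; 0 0.02 1.6 0 -1; 0 0 0.7 0 -1",
)

```text
clock: 12.32
position: [0.5656, -0.1348, 0.0422]
ee_rot: [-0.041, -3.134, -0.002]
force: [-1.4, 0.4, -5.5]
width: 0.462
gripper_force: 40.0
```

>>> play_rows(
  increments="0 0 0.1 0 -1; 0 0 0.1 0 -1; 0 0 0 0 -1; 0 0 0 0 -1",
)

```text
clock: 12.65
position: [0.5698, -0.1359, 0.0458]
ee_rot: [0.042, 3.14, -0.0]
force: [0.7, 0.5, -5.5]
width: 0.464
gripper_force: 40.0
```

>>> play_rows(
  increments="0 0 0.2 0 -1; 0 0 0.2 0 -1; 0 0 0.2 0 -1; 0 0 0 0 -1; 0 0 0 0 -1",
)

```text
clock: 13.07
position: [0.569, -0.1357, 0.0388]
ee_rot: [-0.041, -3.141, -0.0]
force: [0.2, 0.2, -5.8]
width: 0.466
gripper_force: 40.0
```

>>> play_rows(
  increments="-0.1 0 0 0 -1; -0.1 0 0 0 -1; -0.1 0 0 0 -1; -0.1 0 0 0 -1; 0 0 0 0 -1",
)

```text
clock: 13.48
position: [0.5735, -0.1358, 0.039]
ee_rot: [0.041, 3.141, -0.0]
force: [0.5, 1.0, -5.2]
width: 0.465
gripper_force: 40.0
```

>>> play_rows(
  increments="-0.1 0 0 0 -1; -0.1 0 0 0 -1; 0 0 0 0 -1; 0 0 0 0 -1",
)

```text
clock: 13.82
position: [0.5752, -0.1359, 0.0389]
ee_rot: [0.041, 3.141, 0.0]
force: [0.5, -0.6, -5.8]
width: 0.464
gripper_force: 40.0
```

>>> play_rows(
  increments="-0.1 0 0 0 -1; -0.1 0 0 0 -1; 0 0 0 0 -1; 0 0 0 0 -1",
)

```text
clock: 14.15
position: [0.5772, -0.1359, 0.0389]
ee_rot: [0.041, 3.141, 0.0]
force: [-0.3, -0.2, -5.7]
width: 0.464
gripper_force: 40.0
```

>>> play_rows(
  increments="-0.1 0 0 0 -1; -0.1 0 0 0 -1; 0 0 0 0 -1; 0 0 0 0 -1",
)

```text
clock: 14.48
position: [0.5789, -0.136, 0.0388]
ee_rot: [-0.042, -3.141, -0.0]
force: [-0.2, 0.1, -4.8]
width: 0.464
gripper_force: 40.0
```

>>> play_rows(
  increments="-0.1 0 0 0 -1; -0.1 0 0 0 -1; 0 0 0 0 -1; 0 0 0 0 -1",
)

```text
clock: 14.82
position: [0.58, -0.136, 0.0387]
ee_rot: [-0.042, -3.139, -0.0]
force: [-5.1, 1.0, -2.9]
width: 0.464
gripper_force: 40.0
```

>>> play_rows(
  increments="0.15 0 0.1 0 -1; 0 0 0.1 0 -1; 0 0 0.1 0 -1; 0 0 0 0 -1; 0 0 0 0 -1",
)

```text
clock: 15.23
position: [0.579, -0.136, 0.0358]
ee_rot: [-0.042, -3.14, -0.0]
force: [-5.6, -0.2, -1.9]
width: 0.468
gripper_force: 40.0
```

>>> play_rows(
  increments="0 0 0.1 0 -1; 0 0 0 0 -1; 0 0 0 0 -1",
)

```text
clock: 15.48
position: [0.5785, -0.1361, 0.0353]
ee_rot: [-0.042, -3.14, -0.001]
force: [-8.8, 1.1, 5.6]
width: 0.465
gripper_force: 40.0
```

>>> play_rows(
  increments="0.05 0 0.05 0 -1; 0 0 0 0 0.1; 0 0 0 0 0.1; 0 0 0 0 0.1; 0 0 0 0 0.1",
)

```text
clock: 15.9
position: [0.5804, -0.136, 0.0349]
ee_rot: [0.041, 3.139, -0.0]
force: [0.6, -0.3, -0.2]
width: 0.548
gripper_force: 0.0
```

>>> play_rows(
  increments="0 0 -1.0 0 0.1; 0 0 -2 0 0.1; 0 0 -3 0 0.1; 0 0 -3.5 0 0.1; 0 0 -2.5 0 0.1",
)

```text
clock: 16.32
position: [0.5801, -0.1364, 0.1579]
ee_rot: [0.042, 3.139, -0.001]
force: [1.1, -1.0, -0.2]
width: 0.547
gripper_force: 0.0
```

```bash
python3 - <<'E'
from h import *; from meas import rect
go(fx(4,170),.15,88.4,5,-1)
im=vision.get_image("scene"); w=cloud(im)
[print(*r) for r in rect(w,[.45,-.26],[.69,-.03],.066,.081)]
E
```

```text
pos [ 0.5801 -0.1364  0.1579] tooly 88.47 tilt [ 0.003 -0.001 -1.   ] w 0.547 F [ 1.1 -1.  -0.2] turn 0.07 t 16.3167
D [ 0.0032  0.1175 -0.0079]
-0.00 2.35 0.16 0.01 -1; -0.00 2.35 0.16 0.01 -1; 0.00 2.35 0.16 0.01 -1; 0.00 2.35 0.16 0.01 -1; 0.00 2.35 0.16 0.01 -1
703 [ 0.5788 -0.2143  0.0739] 0.0029 [ 574.6 -217.8] [ 63.4 103.9] 87.5 [218. 232.]
634 [ 0.5918 -0.1314  0.0738] 0.0036 [ 590.4 -135.4] [ 45.2 131.2] 88.5 [246. 245.]
432 [ 0.583  -0.0658  0.0734] 0.0028 [578.2 -68.1] [ 33.  101.7] 87.7 [273. 251.]
```

>>> play_rows(
  increments="0 2.3 0 0 -1; 0 2.3 0 0 -1; 0 2.3 0 0 -1; 0 2.3 0 0 -1; 0 2.1 0 0 -1",
)

```text
clock: 16.78
position: [0.5824, -0.0215, 0.1551]
ee_rot: [0.041, 3.14, 0.001]
force: [0.7, 0.1, 0.4]
width: 0.237
gripper_force: 0.0
```

>>> play_rows(
  increments="-0.3 0.3 0 0 -1; 0 0 2.5 0 -1; 0 0 2.5 0 -1; 0 0 2 0 -1; 0 0 0 0 -1",
)

```text
clock: 17.2
position: [0.5828, -0.0205, 0.0812]
ee_rot: [-0.042, -3.136, 0.001]
force: [0.0, 0.5, 1.8]
width: 0.007
gripper_force: 0.0
```

```bash
python3 - <<'E'
from h import *
go(fx(6,168),.023,88.4,5,-1)
im=vision.get_image("scene")
cv2.imwrite("pics/s4.png",cv2.resize(im["frame"][170:320,190:390][:,:,::-1],None,fx=4,fy=4,interpolation=cv2.INTER_CUBIC))
E
```

```text
pos [ 0.5828 -0.0205  0.0812] tooly 88.48 tilt [-0.005 -0.001 -1.   ] w 0.007 F [0.  0.5 1.8] turn 0.08 t 17.2
D [ 0.0024 -0.0004 -0.0582]
-0.05 -0.01 1.16 0.02 -1; -0.05 -0.01 1.16 0.02 -1; -0.05 -0.01 1.16 0.02 -1; -0.05 -0.01 1.16 0.02 -1; -0.05 -0.01 1.16 0.02 -1
```

View pics/s4.png

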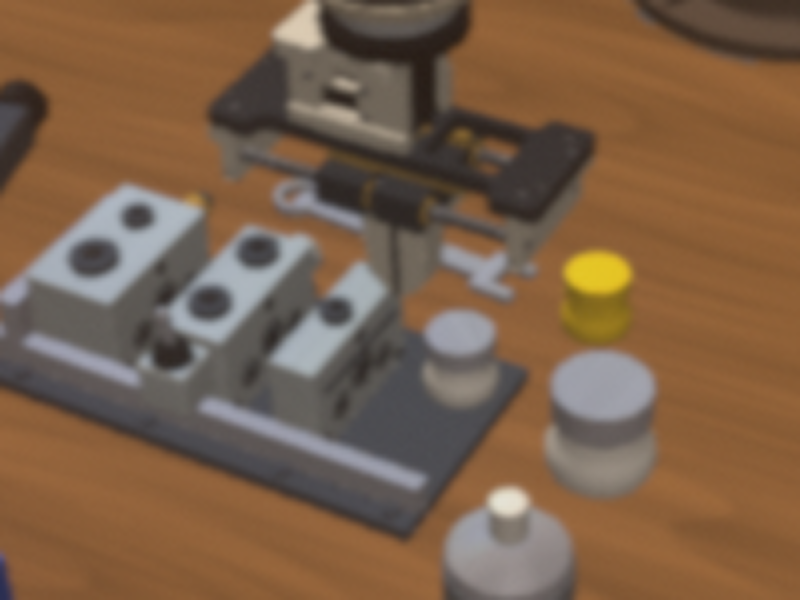

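The crop shows the section and cover standing parallel on the plate, with the closed fingers above the gap between the cover and the jar. Descending, then pushing.

>>> play_rows(
  increments="-0.1 0 1.5 0 -1; -0.1 0 1.5 0 -1; 0 0 1.4 0 -1; 0 0 1.0 0 -1; 0 0 0.4 0 -1",
)

```text
clock: 17.67
position: [0.5874, -0.0204, 0.0264]
ee_rot: [0.042, 3.141, -0.0]
force: [-0.3, -0.3, -1.1]
width: 0.01
gripper_force: 0.0
```

>>> play_rows(
  increments="0 -0.4 0 0 -1; 0 -0.4 0 0 -1; 0 -0.4 0 0 -1; 0 -0.4 0 0 -1; 0 -0.4 0 0 -1",
)

```text
clock: 18.08
position: [0.5872, -0.0406, 0.0273]
ee_rot: [0.042, 3.14, 0.001]
force: [-1.8, 5.3, 11.6]
width: 0.008
gripper_force: 6.0
```

>>> play_rows(
  increments="0 -0.5 0 0 -1; 0 -0.5 0 0 -1; 0 -0.5 0 0 -1; 0 -0.5 0 0 -1; 0 -0.4 0 0 -1",
)

```text
clock: 18.5
position: [0.5876, -0.0613, 0.0316]
ee_rot: [0.038, 3.138, 0.007]
force: [-19.2, 9.2, 58.8]
width: 0.006
gripper_force: 24.2
```

```bash
python3 - <<'E'
from h import *; from meas import rect
go(fx(6,168),.03,88.4,5,-1)
im=vision.get_image("scene"); w=cloud(im)
[print(*r) for r in rect(w,[.45,-.26],[.69,-.03],.066,.085)]
cv2.imwrite("pics/s5.png",cv2.resize(im["frame"][170:320,180:380][:,:,::-1],None,fx=4,fy=4,interpolation=cv2.INTER_CUBIC))
E
```

```text
pos [ 0.5876 -0.0613  0.0316] tooly 88.6 tilt [ 0.004  0.004 -1.   ] w 0.006 F [-19.2   9.2  58.8] turn 0.2 t 18.5
D [-0.0024  0.0404 -0.0016]
0.07 0.81 0.04 0.04 -1; 0.07 0.81 0.04 0.04 -1; 0.07 0.81 0.04 0.04 -1; 0.07 0.81 0.04 0.04 -1; 0.07 0.81 0.04 0.04 -1
683 [ 0.5848 -0.2162  0.0747] 0.0038 [ 574.1 -217.9] [ 63.2 103.5] 88.4 [216. 233.]
580 [ 0.6024 -0.1327  0.0745] 0.0042 [ 598.2 -136.1] [ 47.3 116.9] 88.3 [243. 247.]
282 [ 0.6058 -0.0813  0.0749] 0.0044 [607. -83.] [61.5 53.7] 66.8 [262. 254.]
```

View pics/s5.png

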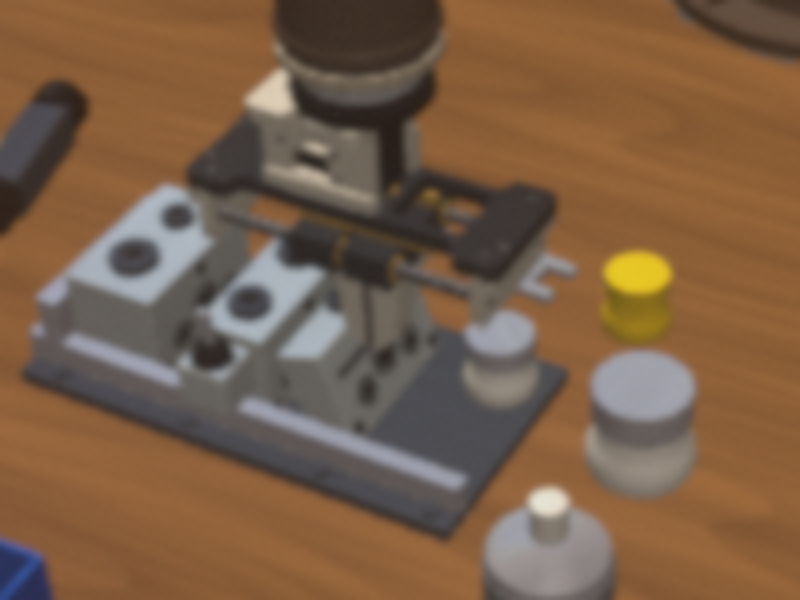

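```bash
python3 - <<'E'
from h import *
s=arm.observe(); print(s["force"].round(1),s["ft_torque"].round(2),s["joint_efforts"].round(1))
im=vision.get_image("scene"); w=cloud(im)
def plane(r0,r1,c0,c1,n):
    # crop px/4 + offset
    q=w[170+r0//4:170+r1//4,180+c0//4:180+c1//4].reshape(-1,3); q=q[~np.isnan(q[:,0])]
    c=np.median(q,0); u,sv,v=np.linalg.svd(q-q.mean(0)); print(n,len(q),c.round(3),v[2].round(3),(sv/np.sqrt(len(q))).round(4), q.min(0).round(3),q.max(0).round(3))
plane(328,356,295,335,"cover top")
plane(370,410,285,335,"cover +x end")
plane(360,410,345,375,"cover rear")
for d in cut_out("end_cover",im)[:1]:
    q=w[d["mask"]]; print(np.nanmin(q,0),np.nanmax(q,0),np.nanmedian(q,0))
# column profile across y at x~0.60..0.62
m=(w[...,0]>.597)&(w[...,0]<.624)&(w[...,1]>-.13)&(w[...,1]<-.02)&(w[...,2]<.1)
for y in np.arange(-.13,-.02,.006):
    k=m&(abs(w[...,1]-y)<.003); print(round(y,3),k.sum(),np.percentile(w[k][:,2],[5,50,95]).round(3) if k.sum() else "")
E
```

```text
[-16.5   6.2  55.3] [ 0.65  3.74 -0.27] [  0.1 -37.3   2.8 -18.9   0.2  -6.3   0.2]
cover top 70 [ 0.612 -0.088  0.076] [ 0.055  0.303 -0.951] [0.0098 0.0058 0.0019] [ 0.594 -0.113  0.061] [ 0.625 -0.077  0.08 ]
cover +x end 119 [ 0.627 -0.084  0.054] [ 0.944 -0.175 -0.281] [0.0185 0.007  0.0039] [ 0.598 -0.116  0.008] [ 0.63  -0.07   0.071]
cover rear 84 [ 0.604 -0.066  0.046] [ 0.012 -0.951 -0.309] [0.0079 0.0074 0.0013] [ 0.588 -0.071  0.031] [ 0.621 -0.06   0.063]
[ 0.52849044 -0.10886151  0.02175911] [ 0.630263   -0.04556969  0.0902887 ] [ 0.60472545 -0.06976106  0.0498012 ]
-0.13 16 [0.073 0.076 0.082]
-0.124 32 [0.042 0.074 0.082]
-0.118 73 [0.015 0.058 0.075]
-0.112 54 [0.012 0.04  0.072]
-0.106 10 [0.009 0.067 0.07 ]
-0.1 16 [0.069 0.072 0.074]
-0.094 18 [0.072 0.073 0.075]
-0.088 15 [0.068 0.077 0.077]
-0.082 25 [0.075 0.078 0.08 ]
-0.076 60 [0.064 0.072 0.086]
-0.07 71 [0.047 0.057 0.088]
-0.064 72 [0.011 0.038 0.086]
-0.058 58 [0.01  0.027 0.09 ]
-0.052 27 [0.008 0.079 0.098]
-0.046 13 [0.009 0.01  0.093]
-0.04 10 [0.009 0.01  0.012]
-0.034 13 [0.009 0.011 0.013]
-0.028 12 [0.007 0.009 0.012]
-0.022 10 [0.008 0.01  0.011]
```

The crop shows the cover (350,370) leaning about 18° towards the section. The wide carriage above the closed fingers caught its top edge, so the push height was too low. I'll back off gently so it settles upright, then push with the tool higher.

>>> play_rows(
  increments="0 0.2 -0.2 0 -1; 0 0.2 -0.2 0 -1; 0 0.2 -0.1 0 -1; 0 0.2 0 0 -1; 0 0.2 0 0 -1",
)

```text
clock: 19.07
position: [0.5861, -0.0538, 0.0312]
ee_rot: [-0.041, -3.141, -0.0]
force: [0.5, -0.1, 0.5]
width: 0.005
gripper_force: 0.0
```

```bash
cat > tilt.py <<'E'
from h import *; from meas import rect
im=vision.get_image("scene"); w=cloud(im); s=arm.observe()
print(s["position"].round(4),s["force"].round(1))
for y in np.arange(-.13,-.02,.008):
    k=(w[...,0]>.6)&(w[...,0]<.624)&(w[...,2]<.1)&(abs(w[...,1]-y)<.004)
    print(round(y,3),k.sum(),np.percentile(w[k][:,2],[5,50,95]).round(3) if k.sum() else "")
print(*rect(w,[.5,-.3],[.69,-.03],.066,.085),sep="\n")
E
python3 tilt.py
```

```text
[ 0.5862 -0.0533  0.0311] [ 0.8  0.2 -0.6]
-0.13 38 [0.071 0.077 0.083]
-0.122 41 [0.038 0.074 0.08 ]
-0.114 81 [0.013 0.055 0.074]
-0.106 20 [0.011 0.07  0.073]
-0.098 20 [0.066 0.075 0.078]
-0.09 30 [0.047 0.078 0.081]
-0.082 59 [0.057 0.069 0.076]
-0.074 56 [0.046 0.054 0.064]
-0.066 66 [0.01  0.038 0.047]
-0.058 34 [0.009 0.028 0.032]
-0.05 14 [0.008 0.01  0.012]
-0.042 11 [0.006 0.01  0.011]
-0.034 11 [0.009 0.011 0.012]
-0.026 15 [0.008 0.011 0.012]
(np.int32(709), array([ 0.5835, -0.2162,  0.0749]), np.float64(0.0036), array([ 574.3, -217.8]), array([ 63.9, 102.9]), 87.4, array([216., 233.]))
(np.int32(887), array([ 0.6009, -0.1202,  0.0745]), np.float64(0.0043), array([ 602.1, -118.4]), array([ 81. , 110.8]), 87.2, array([248., 249.]))
(np.int32(56), array([ 0.5954, -0.0544,  0.0778]), np.float64(0.0046), array([595.4, -53.9]), array([ 4.7, 30.9]), 1.3, array([275., 254.]))
```

```bash
cat > fit.py <<'E'
from h import *
def rear():
    im=vision.get_image("scene"); w=cloud(im)
    k=(w[...,0]>.6)&(w[...,0]<.622)&(w[...,2]>.026)&(w[...,2]<.066)&(w[...,1]>-.1)&(w[...,1]<-.045)
    q=w[k]; a=np.polyfit(q[:,2],q[:,1],1)
    r=q[:,1]-np.polyval(a,q[:,2]); g=abs(r)<.004; a=np.polyfit(q[g,2],q[g,1],1)
    print("n",g.sum(),"tilt",np.degrees(np.arctan(-a[0])).round(1),"y at plate",np.polyval(a,.01).round(4),"y at .04",np.polyval(a,.04).round(4),"rms",r[g].std().round(4))
    k=(w[...,0]>.59)&(w[...,0]<.622)&(w[...,2]>.06)&(w[...,2]<.085)&(w[...,1]>-.125)&(w[...,1]<-.08)
    q=w[k]; print("top z-y",[(round(y,3),np.median(q[abs(q[:,1]-y)<.002][:,2]).round(3)) for y in np.arange(-.124,-.08,.004)])
    s=arm.observe(); print(s["clock"],s["position"].round(4),s["force"].round(1))
rear()
E
python3 fit.py
```

```text
n 132 tilt 29.2 y at plate -0.05 y at .04 -0.0668 rms 0.0019
top z-y [(np.float64(-0.124), np.float64(0.075)), (np.float64(-0.12), np.float64(0.074)), (np.float64(-0.116), np.float64(0.071)), (np.float64(-0.112), np.float64(0.068)), (np.float64(-0.108), np.float64(0.07)), (np.float64(-0.104), np.float64(0.073)), (np.float64(-0.1), np.float64(0.074)), (np.float64(-0.096), np.float64(0.077)), (np.float64(-0.092), np.float64(0.079)), (np.float64(-0.088), np.float64(0.078)), (np.float64(-0.084), np.float64(0.072))]
19.1667 [ 0.5861 -0.0535  0.0311] [ 0.2 -0.5 -0.6]
```

>>> play_rows(
  increments="0 0.4 0 0 -1; 0 0.5 0.1 0 -1; 0 0.3 0.5 0 -1; 0 0 0.5 0 -1; 0 0 0.1 0 -1",
)

```text
clock: 19.58
position: [0.5859, -0.0416, 0.0183]
ee_rot: [-0.04, -3.14, -0.0]
force: [-0.6, 0.8, 1.3]
width: 0.005
gripper_force: 0.0
```

```bash
python3 fit.py
```

```text
n 127 tilt 28.4 y at plate -0.0504 y at .04 -0.0666 rms 0.0017
top z-y [(np.float64(-0.124), np.float64(0.075)), (np.float64(-0.12), np.float64(0.075)), (np.float64(-0.116), np.float64(0.071)), (np.float64(-0.112), np.float64(0.068)), (np.float64(-0.108), np.float64(0.07)), (np.float64(-0.104), np.float64(0.072)), (np.float64(-0.1), np.float64(0.074)), (np.float64(-0.096), np.float64(0.076)), (np.float64(-0.092), np.float64(0.078)), (np.float64(-0.088), np.float64(0.077)), (np.float64(-0.084), np.float64(0.071))]
19.6333 [ 0.5858 -0.042   0.0184] [-0.1 -0.2 -0.3]
```

>>> play_rows(
  increments="0 -0.15 0 0 -1; 0 -0.15 0 0 -1; 0 -0.15 0 0 -1; 0 -0.1 0 0 -1; 0 -0.05 0 0 -1",
)

```text
clock: 20.05
position: [0.5865, -0.0487, 0.0196]
ee_rot: [0.042, 3.141, -0.0]
force: [0.0, -0.0, -0.8]
width: 0.005
gripper_force: 0.0
```

>>> play_rows(
  increments="0 -0.1 0 0 -1; 0 -0.1 0 0 -1; 0 -0.1 0 0 -1; 0 -0.05 0 0 -1",
)

```text
clock: 20.38
position: [0.5863, -0.0518, 0.0194]
ee_rot: [0.042, 3.141, -0.0]
force: [0.1, 0.4, 0.4]
width: 0.006
gripper_force: 0.0
```

```bash
python3 fit.py
```

```text
n 129 tilt 28.5 y at plate -0.0505 y at .04 -0.0668 rms 0.0016
top z-y [(np.float64(-0.124), np.float64(0.075)), (np.float64(-0.12), np.float64(0.074)), (np.float64(-0.116), np.float64(0.071)), (np.float64(-0.112), np.float64(0.068)), (np.float64(-0.108), np.float64(0.07)), (np.float64(-0.104), np.float64(0.072)), (np.float64(-0.1), np.float64(0.074)), (np.float64(-0.096), np.float64(0.076)), (np.float64(-0.092), np.float64(0.079)), (np.float64(-0.088), np.float64(0.078)), (np.float64(-0.084), np.float64(0.071))]
20.4333 [ 0.5864 -0.0519  0.0194] [ 0.2 -0.1  0.1]
```

>>> play_rows(
  increments="0 -0.1 0 0 -1; 0 -0.1 0 0 -1; 0 -0.1 0 0 -1; 0 -0.1 0 0 -1; 0 0 0 0 -1",
)

```text
clock: 20.85
position: [0.5862, -0.056, 0.0194]
ee_rot: [0.042, 3.141, -0.0]
force: [0.0, -0.2, -0.1]
width: 0.004
gripper_force: 0.0
```

```bash
python3 fit.py
```

```text
n 136 tilt 28.5 y at plate -0.0506 y at .04 -0.0669 rms 0.0016
top z-y [(np.float64(-0.124), np.float64(0.076)), (np.float64(-0.12), np.float64(0.074)), (np.float64(-0.116), np.float64(0.072)), (np.float64(-0.112), np.float64(0.068)), (np.float64(-0.108), np.float64(0.07)), (np.float64(-0.104), np.float64(0.072)), (np.float64(-0.1), np.float64(0.074)), (np.float64(-0.096), np.float64(0.076)), (np.float64(-0.092), np.float64(0.079)), (np.float64(-0.088), np.float64(0.078)), (np.float64(-0.084), np.float64(0.071))]
20.9 [ 0.5862 -0.0558  0.0194] [-0.4  0.3 -1.1]
```

```bash
python3 - <<'E'
from h import *
im=vision.get_image("scene"); w=cloud(im)
k=(w[...,0]>.575)&(w[...,0]<.6)&(w[...,2]>.015)&(w[...,2]<.13)&(w[...,1]>-.11)&(w[...,1]<-.02)
q=w[k]
for z in np.arange(.02,.125,.006):
    s=q[abs(q[:,2]-z)<.003]; print(round(z,3),len(s),[tuple(p) for p in (s[np.argsort(s[:,1])][::max(1,len(s)//6)][:,:2]*1000).round(0).astype(int).tolist()])
k=(w[...,0]>.52)&(w[...,0]<.622)&(w[...,2]>.026)&(w[...,2]<.066)&(w[...,1]>-.1)&(w[...,1]<-.045)
q=w[k]; A=np.c_[q[:,0]-.586,q[:,2]-.0246,np.ones(len(q))]; g=np.ones(len(q),bool)
for _ in range(6):
    c=np.linalg.lstsq(A[g],q[g,1],rcond=None)[0]; r=q[:,1]-A@c; g=abs(r)<.004
print(c.round(4),g.sum(),q[g].min(0).round(3))
im=vision.get_image("scene"); cv2.imwrite("pics/s6.png",cv2.resize(im["frame"][205:285,220:320][:,:,::-1],None,fx=7,fy=7,interpolation=cv2.INTER_CUBIC))
E
```

```text
0.02 0 []
0.026 13 [(595, -62), (598, -60), (596, -59), (592, -59), (596, -59), (588, -58), (585, -57)]
0.032 24 [(584, -66), (592, -64), (598, -63), (581, -62), (587, -61), (580, -60)]
0.038 17 [(593, -68), (591, -67), (597, -66), (583, -66), (594, -65), (585, -64), (582, -64), (592, -63), (575, -62)]
0.044 17 [(590, -72), (600, -72), (594, -70), (600, -69), (587, -68), (598, -67), (589, -67), (595, -66), (589, -65)]
0.05 12 [(599, -76), (595, -74), (593, -73), (590, -71), (598, -70), (586, -68)]
0.056 16 [(592, -78), (599, -76), (593, -75), (598, -74), (595, -73), (589, -72), (596, -60), (593, -57)]
0.062 34 [(594, -81), (589, -79), (598, -77), (593, -71), (595, -60), (595, -55), (593, -48)]
0.068 45 [(595, -109), (589, -84), (590, -80), (593, -68), (593, -58), (595, -47), (585, -40)]
0.074 70 [(585, -107), (598, -99), (583, -87), (592, -74), (596, -61), (596, -49), (582, -39)]
0.08 84 [(583, -110), (584, -98), (577, -92), (586, -87), (596, -64), (597, -45)]
0.086 38 [(582, -97), (595, -69), (596, -58), (597, -52), (596, -43), (581, -39), (592, -38)]
0.092 39 [(593, -75), (598, -67), (592, -60), (597, -50), (596, -45), (595, -39), (579, -37)]
0.098 32 [(594, -74), (597, -67), (598, -61), (597, -52), (595, -45), (595, -38), (584, -37)]
0.104 10 [(595, -73), (597, -65), (599, -41), (597, -39), (595, -38), (596, -37), (591, -37), (591, -37), (584, -36), (590, -36)]
0.11 2 [(595, -35), (591, -35)]
0.116 2 [(585, -28), (586, -25)]
0.122 5 [(584, -26), (594, -25), (589, -25), (581, -25), (585, -25)]
[-0.0262 -0.5349 -0.0578] 285 [ 0.527 -0.083  0.026]
```

View pics/s6.png

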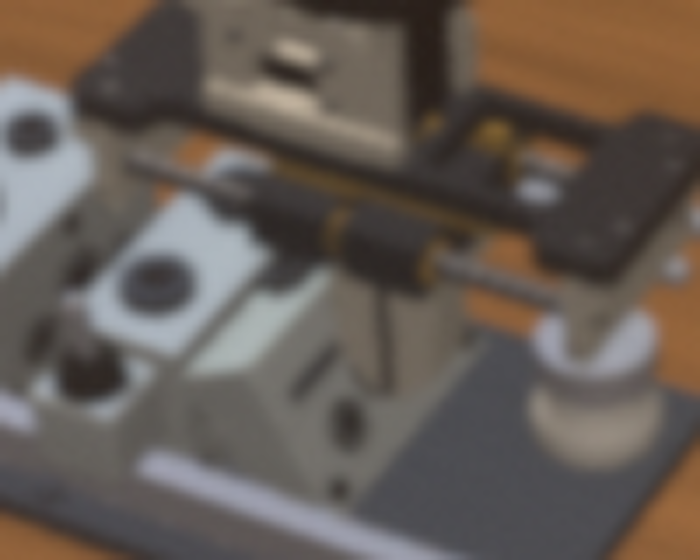

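```bash
python3 - <<'E'
from h import *
im=vision.get_image("scene"); w=cloud(im); T=np.linalg.inv(im["cam_to_world"]); K=im["mtx"]
p0=arm.observe()["position"]; print(p0)
for dy in [-.015,-.005,.005,.015]:
  for z in [.022,.03,.04,.05,.06,.07,.08]:
    P=np.array([p0[0]+.0095,p0[1]+dy,z]); c=T[:3,:3]@P+T[:3,3]; u=K[0,0]*c[0]/-c[2]+K[0,2]; v=-K[1,1]*c[1]/-c[2]+K[1,2]
    q=w[int(round(v)),int(round(u))]; print(dy,z,"px",((u-220)*7).round(),((v-205)*7).round(),"expZ",(-c[2]).round(4),"got",im["z_map"][int(round(v)),int(round(u))].round(4),q.round(3))
E
```

```text
[ 0.58621054 -0.05559339  0.01942411]
-0.015 0.022 px 348.0 459.0 expZ 1.1905 got 1.1724 [ 0.607 -0.063  0.033]
-0.015 0.03 px 347.0 441.0 expZ 1.1854 got 1.1705 [ 0.605 -0.064  0.04 ]
-0.015 0.04 px 345.0 418.0 expZ 1.1791 got 1.1715 [ 0.601 -0.068  0.045]
-0.015 0.05 px 344.0 395.0 expZ 1.1727 got 1.1727 [ 0.595 -0.071  0.051]
-0.015 0.06 px 342.0 371.0 expZ 1.1664 got 1.1765 [ 0.589 -0.074  0.053]
-0.015 0.07 px 340.0 348.0 expZ 1.1601 got 1.1612 [ 0.595 -0.07   0.069]
-0.015 0.08 px 338.0 324.0 expZ 1.1537 got 1.1554 [ 0.595 -0.072  0.079]
-0.005 0.022 px 375.0 467.0 expZ 1.1872 got 1.2053 [ 0.584 -0.067  0.009]
-0.005 0.03 px 374.0 449.0 expZ 1.1821 got 1.1812 [ 0.596 -0.061  0.031]
-0.005 0.04 px 372.0 427.0 expZ 1.1758 got 1.1861 [ 0.589 -0.065  0.033]
-0.005 0.05 px 371.0 404.0 expZ 1.1694 got 1.1823 [ 0.588 -0.065  0.041]
-0.005 0.06 px 369.0 380.0 expZ 1.1631 got 1.1611 [ 0.596 -0.059  0.062]
-0.005 0.07 px 367.0 357.0 expZ 1.1567 got 1.1565 [ 0.596 -0.061  0.07 ]
-0.005 0.08 px 366.0 333.0 expZ 1.1504 got 1.1539 [ 0.594 -0.062  0.077]
0.005 0.022 px 402.0 476.0 expZ 1.1838
[... 268 characters left out ...]
.0 389.0 expZ 1.1597 got 1.1664 [ 0.592 -0.052  0.055]
0.005 0.07 px 395.0 366.0 expZ 1.1534 got 1.1557 [ 0.594 -0.053  0.069]
0.005 0.08 px 394.0 342.0 expZ 1.147 got 1.1472 [ 0.596 -0.051  0.08 ]
0.015 0.022 px 429.0 485.0 expZ 1.1805 got 1.1973 [ 0.585 -0.048  0.011]
0.015 0.03 px 428.0 467.0 expZ 1.1754 got 1.2023 [ 0.579 -0.051  0.011]
0.015 0.04 px 427.0 444.0 expZ 1.1691 got 1.2169 [ 0.564 -0.059  0.009]
0.015 0.05 px 426.0 421.0 expZ 1.1627 got 1.2202 [ 0.558 -0.062  0.012]
0.015 0.06 px 424.0 398.0 expZ 1.1564 got 1.2038 [ 0.565 -0.058  0.028]
0.015 0.07 px 423.0 374.0 expZ 1.15 got 1.1486 [ 0.596 -0.041  0.072]
0.015 0.08 px 422.0 351.0 expZ 1.1437 got 1.1454 [ 0.595 -0.042  0.079]
```

I found the cause: the depth map shows the real fingertips end about 38 mm above the reported TCP height, so I was pushing at the very top of the cover. I'll retreat, go properly low, and push the raised bottom edge to stand the cover up again.

>>> play_rows(
  increments="0 0.4 0 0 -1; 0 0.6 0 0 -1; 0 0.8 0 0 -1; 0 0.6 0 0 -1; 0 0.1 0 0 -1",
)

```text
clock: 21.47
position: [0.587, -0.0281, 0.0194]
ee_rot: [-0.037, -3.141, -0.002]
force: [0.3, -0.2, 0.4]
width: 0.006
gripper_force: 0.0
```

>>> play_rows(
  increments="0 0 0.8 0 -1; 0 0 1.0 0 -1; 0 0 1.0 0 -1; 0 0 0.7 0 -1; 0 0 0.2 0 -1",
)

```text
clock: 21.88
position: [0.5855, -0.031, -0.0196]
ee_rot: [-0.042, -3.138, 0.0]
force: [-0.8, -0.3, -0.8]
width: 0.005
gripper_force: 0.0
```

```bash
python3 fit.py; python3 - <<'E'
from h import *
im=vision.get_image("scene"); w=cloud(im); p=arm.observe()["position"]
q=w[(abs(w[...,0]-p[0])<.013)&(abs(w[...,1]-p[1])<.022)&(w[...,2]>.013)&(w[...,2]<.15)]
print(p.round(4),np.percentile(q[:,2],[0,2,5,10]).round(3))
# lowest parts of gripper body around
for d in (-.08,-.06,.06,.08,.09):
    q=w[(abs(w[...,0]-p[0])<.05)&(abs(w[...,1]-p[1]-d)<.01)&(w[...,2]>.086)&(w[...,2]<.2)]; print(d,len(q),np.percentile(q[:,2],[0,5,20]).round(3) if len(q) else "")
E
```

```text
n 129 tilt 27.9 y at plate -0.0508 y at .04 -0.0667 rms 0.0017
top z-y [(np.float64(-0.124), np.float64(0.074)), (np.float64(-0.12), np.float64(0.073)), (np.float64(-0.116), np.float64(0.069)), (np.float64(-0.112), np.float64(0.072)), (np.float64(-0.108), np.float64(0.07)), (np.float64(-0.104), np.float64(0.072)), (np.float64(-0.1), np.float64(0.074)), (np.float64(-0.096), np.float64(0.077)), (np.float64(-0.092), np.float64(0.078)), (np.float64(-0.088), np.float64(0.076)), (np.float64(-0.084), np.float64(0.071))]
21.9333 [ 0.5857 -0.031  -0.0193] [-0.6  0.1  0.1]
[ 0.5862 -0.031  -0.0185] [0.018 0.021 0.026 0.03 ]
-0.08 246 [0.086 0.09  0.098]
-0.06 121 [0.087 0.097 0.101]
0.06 154 [0.092 0.097 0.101]
0.08 336 [0.086 0.089 0.103]
0.09 327 [0.086 0.089 0.107]
```

>>> play_rows(
  increments="0 -0.2 0 0 -1; 0 -0.2 0 0 -1; 0 -0.2 0 0 -1; 0 -0.2 0 0 -1; 0 -0.1 0 0 -1",
)

```text
clock: 22.4
position: [0.5868, -0.0402, -0.0172]
ee_rot: [0.042, 3.141, -0.0]
force: [0.1, -0.6, 0.2]
width: 0.009
gripper_force: 0.0
```

>>> play_rows(
  increments="0 -0.1 0 0 -1; 0 -0.1 0 0 -1; 0 -0.1 0 0 -1; 0 0 0 0 -1",
)

```text
clock: 22.73
position: [0.5866, -0.0429, -0.0175]
ee_rot: [0.042, 3.141, -0.0]
force: [-0.1, 0.6, 0.8]
width: 0.004
gripper_force: 0.0
```

```bash
python3 fit.py
```

```text
n 131 tilt 28.4 y at plate -0.0505 y at .04 -0.0667 rms 0.0016
top z-y [(np.float64(-0.124), np.float64(0.074)), (np.float64(-0.12), np.float64(0.074)), (np.float64(-0.116), np.float64(0.071)), (np.float64(-0.112), np.float64(0.068)), (np.float64(-0.108), np.float64(0.069)), (np.float64(-0.104), np.float64(0.072)), (np.float64(-0.1), np.float64(0.074)), (np.float64(-0.096), np.float64(0.077)), (np.float64(-0.092), np.float64(0.078)), (np.float64(-0.088), np.float64(0.078)), (np.float64(-0.084), np.float64(0.071))]
22.7833 [ 0.5866 -0.0427 -0.0176] [ 0.2 -0.9 -0.8]
```

>>> play_rows(
  increments="0 -0.1 0 0 -1; 0 -0.1 0 0 -1; 0 -0.1 0 0 -1; 0 -0.1 0 0 -1; 0 0 0 0 -1",
)

```text
clock: 23.2
position: [0.5864, -0.0462, -0.0176]
ee_rot: [-0.041, -3.141, -0.001]
force: [-0.0, 3.2, -0.8]
width: 0.002
gripper_force: 1.3
```

```bash
python3 fit.py
```

```text
n 135 tilt 27.2 y at plate -0.0531 y at .04 -0.0685 rms 0.0016
top z-y [(np.float64(-0.124), np.float64(0.074)), (np.float64(-0.12), np.float64(0.074)), (np.float64(-0.116), np.float64(0.071)), (np.float64(-0.112), np.float64(0.069)), (np.float64(-0.108), np.float64(0.071)), (np.float64(-0.104), np.float64(0.073)), (np.float64(-0.1), np.float64(0.075)), (np.float64(-0.096), np.float64(0.077)), (np.float64(-0.092), np.float64(0.079)), (np.float64(-0.088), np.float64(0.078)), (np.float64(-0.084), np.float64(0.069))]
23.25 [ 0.5864 -0.0462 -0.0177] [-0.1  3.  -0.4]
```

>>> play_rows(
  increments="0 -0.1 0 0 -1; 0 -0.1 0 0 -1; 0 -0.1 0 0 -1; 0 -0.1 0 0 -1; 0 0 0 0 -1",
)

```text
clock: 23.67
position: [0.5864, -0.0511, -0.0175]
ee_rot: [0.042, 3.141, -0.0]
force: [0.0, 2.6, -0.7]
width: 0.006
gripper_force: 1.0
```

```bash
python3 fit.py
```

```text
n 121 tilt 23.4 y at plate -0.06 y at .04 -0.0729 rms 0.0015
top z-y [(np.float64(-0.124), np.float64(0.076)), (np.float64(-0.12), np.float64(0.074)), (np.float64(-0.116), np.float64(0.071)), (np.float64(-0.112), np.float64(0.071)), (np.float64(-0.108), np.float64(0.072)), (np.float64(-0.104), np.float64(0.075)), (np.float64(-0.1), np.float64(0.076)), (np.float64(-0.096), np.float64(0.078)), (np.float64(-0.092), np.float64(0.078)), (np.float64(-0.088), np.float64(0.073)), (np.float64(-0.084), np.float64(0.065))]
23.7167 [ 0.5864 -0.0511 -0.0176] [-0.4  2.1 -0.5]
```

>>> play_rows(
  increments="0 -0.1 0 0 -1; 0 -0.1 0 0 -1; 0 -0.1 0 0 -1; 0 -0.1 0 0 -1; 0 -0.1 0 0 -1",
)

```text
clock: 24.13
position: [0.5862, -0.0558, -0.0176]
ee_rot: [0.042, 3.141, -0.0]
force: [-0.0, 2.1, -1.3]
width: 0.007
gripper_force: 1.3
```

```bash
python3 fit.py
```

```text
n 116 tilt 21.2 y at plate -0.0651 y at .04 -0.0767 rms 0.0015
top z-y [(np.float64(-0.124), np.float64(0.077)), (np.float64(-0.12), np.float64(0.073)), (np.float64(-0.116), np.float64(0.071)), (np.float64(-0.112), np.float64(0.073)), (np.float64(-0.108), np.float64(0.074)), (np.float64(-0.104), np.float64(0.075)), (np.float64(-0.1), np.float64(0.078)), (np.float64(-0.096), np.float64(0.078)), (np.float64(-0.092), np.float64(0.076)), (np.float64(-0.088), np.float64(0.069)), (np.float64(-0.084), np.float64(0.062))]
24.1833 [ 0.5862 -0.0561 -0.0176] [-0.6  3.1 -0.8]
```

>>> play_rows(
  increments="0 -0.15 0 0 -1; 0 -0.15 0 0 -1; 0 -0.15 0 0 -1; 0 -0.15 0 0 -1; 0 -0.15 0 0 -1",
)

```text
clock: 24.6
position: [0.586, -0.0635, -0.0176]
ee_rot: [-0.042, -3.141, 0.0]
force: [1.0, 2.2, -0.5]
width: 0.003
gripper_force: 1.0
```

```bash
python3 fit.py
```

```text
n 101 tilt 12.6 y at plate -0.0762 y at .04 -0.0829 rms 0.0013
top z-y [(np.float64(-0.124), np.float64(0.076)), (np.float64(-0.12), np.float64(0.074)), (np.float64(-0.116), np.float64(0.073)), (np.float64(-0.112), np.float64(0.075)), (np.float64(-0.108), np.float64(0.076)), (np.float64(-0.104), np.float64(0.075)), (np.float64(-0.1), np.float64(0.077)), (np.float64(-0.096), np.float64(0.077)), (np.float64(-0.092), np.float64(0.072)), (np.float64(-0.088), np.float64(0.065)), (np.float64(-0.084), np.float64(0.062))]
24.65 [ 0.5859 -0.0639 -0.0176] [ 0.2  2.9 -1.1]
```

>>> play_rows(
  increments="0 -0.15 0 0 -1; 0 -0.15 0 0 -1; 0 -0.15 0 0 -1; 0 -0.15 0 0 -1; 0 -0.1 0 0 -1",
)

```text
clock: 25.07
position: [0.5858, -0.0701, -0.0175]
ee_rot: [-0.041, -3.141, -0.0]
force: [-0.8, 4.4, 0.6]
width: 0.004
gripper_force: 2.4
```

>>> play_rows(
  increments="0 -0.1 0 0 -1; 0 -0.1 0 0 -1; 0 -0.1 0 0 -1; 0 -0.1 0 0 -1; 0 0 0 0 -1",
)

```text
clock: 25.48
position: [0.5858, -0.0746, -0.0175]
ee_rot: [0.042, 3.141, -0.0]
force: [-0.2, 3.9, -2.1]
width: 0.004
gripper_force: 1.9
```

```bash
python3 fit.py; python3 tilt.py | tail -4
```

```text
n 95 tilt 5.9 y at plate -0.0922 y at .04 -0.0954 rms 0.0011
top z-y [(np.float64(-0.124), np.float64(0.075)), (np.float64(-0.12), np.float64(0.074)), (np.float64(-0.116), np.float64(0.075)), (np.float64(-0.112), np.float64(0.076)), (np.float64(-0.108), np.float64(0.077)), (np.float64(-0.104), np.float64(0.076)), (np.float64(-0.1), np.float64(0.07)), (np.float64(-0.096), np.float64(0.062)), (np.float64(-0.092), np.float64(0.064)), (np.float64(-0.088), np.float64(0.065)), (np.float64(-0.084), np.float64(nan))]
25.5333 [ 0.5858 -0.0745 -0.0176] [ 0.3  3.7 -0.4]
-0.026 17 [0.009 0.011 0.1  ]
(np.int32(595), array([ 0.5871, -0.2198,  0.0751]), np.float64(0.0037), array([ 574.9, -217.7]), array([ 66.2, 100. ]), 86.4, array([214., 233.]))
(np.int32(61), array([ 0.576 , -0.1437,  0.0774]), np.float64(0.0021), array([ 578.8, -143.6]), array([33.9, 20. ]), 80.9, array([245., 238.]))
(np.int32(454), array([ 0.6246, -0.1352,  0.0751]), np.float64(0.0043), array([ 624.2, -133. ]), array([56.9, 79.5]), 18.2, array([237., 253.]))
  return _methods._mean(a, axis=axis, dtype=dtype,
  ret = ret.dtype.type(ret / rcount)
```

>>> play_rows(
  increments="0 -0.25 0 0 -1; 0 -0.25 0 0 -1; 0 -0.25 0 0 -1; 0 -0.25 0 0 -1; 0 -0.2 0 0 -1",
)

```text
clock: 26.0
position: [0.5854, -0.0866, -0.0176]
ee_rot: [0.042, 3.141, -0.0]
force: [-0.3, 4.0, 0.0]
width: 0.004
gripper_force: 2.0
```

>>> play_rows(
  increments="0 -0.2 0 0 -1; 0 -0.2 0 0 -1; 0 -0.2 0 0 -1; 0 -0.1 0 0 -1; 0 0 0 0 -1",
)

```text
clock: 26.42
position: [0.5855, -0.0901, -0.0175]
ee_rot: [-0.038, -3.141, -0.005]
force: [-0.3, 12.6, 2.1]
width: 0.005
gripper_force: 6.3
```

```bash
cat > row.py <<'E'
from h import *; from meas import rect
im=vision.get_image("scene"); w=cloud(im); s=arm.observe(); print(s["clock"],s["position"].round(4),s["force"].round(1))
k=(w[...,0]>.6)&(w[...,0]<.622)&(w[...,2]>.02)&(w[...,2]<.07)&(w[...,1]>-.13)&(w[...,1]<-.07)
q=w[k]; g=np.ones(len(q),bool)
for _ in range(4): a=np.polyfit(q[g,2],q[g,1],1); g=abs(q[:,1]-np.polyval(a,q[:,2]))<.004
print("tilt",np.degrees(np.arctan(-a[0])).round(1),"rear y at .03",np.polyval(a,.03).round(4),g.sum())
# profile along y of heights to see gaps (x .60-.615 strip, .53-.55 strip)
for lo,hi in((.598,.618),(.53,.55)):
    print(lo,[(round(y,3),np.median(w[(w[...,0]>lo)&(w[...,0]<hi)&(abs(w[...,1]-y)<.0015)&(w[...,2]<.085)][:,2]).round(3)) for y in np.arange(-.205,-.085,.004)])
E
python3 -W ignore row.py
```

```text
26.4667 [ 0.5855 -0.0901 -0.0175] [ 0.1 12.9  2. ]
tilt 7.9 rear y at .03 -0.1093 112
0.598 [(np.float64(-0.205), np.float64(0.075)), (np.float64(-0.201), np.float64(0.074)), (np.float64(-0.197), np.float64(0.073)), (np.float64(-0.193), np.float64(0.074)), (np.float64(-0.189), np.float64(0.072)), (np.float64(-0.185), np.float64(0.075)), (np.float64(-0.181), np.float64(0.075)), (np.float64(-0.177), np.float64(0.074)), (np.float64(-0.173), np.float64(0.08)), (np.float64(-0.169), np.float64(0.083)), (np.float64(-0.165), np.float64(0.079)), (np.float64(-0.161), np.float64(0.079)), (np.float64(-0.157), np.float64(0.078)), (np.float64(-0.153), np.float64(0.078)), (np.float64(-0.149), np.float64(0.078)), (np.float64(-0.145), np.float64(0.076)), (np.float64(-0.141), np.float64(0.075)), (np.float64(-0.137), np.float64(0.074)), (np.float64(-0.133), np.float64(0.074)), (np.float64(-0.129), np.float64(0.076)), (np.float64(-0.125), np.float64(0.077)), (np.float64(-0.121), np.float64(0.078)), (np.float64(-0.117), np.float64(0.074)), (np.float64(-0.113), np.float64(0.056)), (np.float64(-0.109), np.
[... 702 characters left out ...]
at64(-0.157), np.float64(nan)), (np.float64(-0.153), np.float64(nan)), (np.float64(-0.149), np.float64(nan)), (np.float64(-0.145), np.float64(nan)), (np.float64(-0.141), np.float64(nan)), (np.float64(-0.137), np.float64(nan)), (np.float64(-0.133), np.float64(nan)), (np.float64(-0.129), np.float64(nan)), (np.float64(-0.125), np.float64(nan)), (np.float64(-0.121), np.float64(nan)), (np.float64(-0.117), np.float64(nan)), (np.float64(-0.113), np.float64(nan)), (np.float64(-0.109), np.float64(nan)), (np.float64(-0.105), np.float64(nan)), (np.float64(-0.101), np.float64(nan)), (np.float64(-0.097), np.float64(0.009)), (np.float64(-0.093), np.float64(0.009)), (np.float64(-0.089), np.float64(0.009))]
```

>>> play_rows(
  increments="0 -0.1 0 0 -1; 0 -0.1 0 0 -1; 0 -0.1 0 0 -1; 0 -0.1 0 0 -1; 0 0 0 0 -1",
)

```text
clock: 26.88
position: [0.5855, -0.0903, -0.0174]
ee_rot: [-0.033, -3.141, -0.011]
force: [-0.9, 22.8, 6.5]
width: 0.004
gripper_force: 11.6
```

```bash
sed -i 's/,(.53,.55))/,)/' row.py; cat >> row.py <<'E'
cv2.imwrite("pics/row_%d.png"%(s["clock"]*100),cv2.resize(im["frame"][205:285,205:305][:,:,::-1],None,fx=7,fy=7,interpolation=cv2.INTER_CUBIC))
E
python3 -W ignore row.py
```

```text
26.9333 [ 0.5855 -0.0903 -0.0174] [-0.4 22.5  5.6]
tilt 8.0 rear y at .03 -0.1094 119
0.598 [(np.float64(-0.205), np.float64(0.075)), (np.float64(-0.201), np.float64(0.074)), (np.float64(-0.197), np.float64(0.074)), (np.float64(-0.193), np.float64(0.074)), (np.float64(-0.189), np.float64(0.074)), (np.float64(-0.185), np.float64(0.075)), (np.float64(-0.181), np.float64(0.075)), (np.float64(-0.177), np.float64(0.075)), (np.float64(-0.173), np.float64(0.076)), (np.float64(-0.169), np.float64(0.08)), (np.float64(-0.165), np.float64(0.082)), (np.float64(-0.161), np.float64(0.081)), (np.float64(-0.157), np.float64(0.08)), (np.float64(-0.153), np.float64(0.079)), (np.float64(-0.149), np.float64(0.079)), (np.float64(-0.145), np.float64(0.075)), (np.float64(-0.141), np.float64(0.075)), (np.float64(-0.137), np.float64(0.076)), (np.float64(-0.133), np.float64(0.075)), (np.float64(-0.129), np.float64(0.076)), (np.float64(-0.125), np.float64(0.076)), (np.float64(-0.121), np.float64(0.077)), (np.float64(-0.117), np.float64(0.071)), (np.float64(-0.113), np.float64(0.056)), (np.float64(-0.109), np.float64(0.028)), (np.float64(-0.105), np.float64(0.021)), (np.float64(-0.101), np.float64(0.01)), (np.float64(-0.097), np.float64(0.01)), (np.float64(-0.093), np.float64(0.01)), (np.float64(-0.089), np.float64(0.009))]
```

```bash
python3 -W ignore - <<'E'
from h import *
im=vision.get_image("scene"); w=cloud(im); s=arm.observe(); print(s["force"].round(1),s["ft_torque"].round(2))
for lo,hi in((.613,.621),(.604,.612),(.585,.592),(.575,.583)):
    print(lo,[(round(y*1000),round(1000*np.median(w[(w[...,0]>lo)&(w[...,0]<hi)&(abs(w[...,1]-y)<.002)&(w[...,2]<.09)&(w[...,2]>.05)][:,2]),1)) for y in np.arange(-.212,-.108,.004)])
# vertical faces at +x end: points x .618-.64
k=(w[...,0]>.618)&(w[...,0]<.636)&(w[...,2]>.032)&(w[...,2]<.07)&(w[...,1]>-.2)&(w[...,1]<-.1)
q=w[k]
for z in (.035,.042,.05,.058,.066):
    t=q[abs(q[:,2]-z)<.003]; t=t[np.argsort(t[:,1])]; print(z,[(int(a),int(b)) for a,b in (t[:,[1,0]]*1000).round()])
E
```

```text
[-0.7 22.9  5.8] [ 3.65  0.21 -0.21]
0.613 [(-212, np.float64(73.2)), (-208, np.float64(74.1)), (-204, np.float64(74.1)), (-200, np.float64(73.4)), (-196, np.float64(nan)), (-192, np.float64(nan)), (-188, np.float64(73.0)), (-184, np.float64(74.2)), (-180, np.float64(73.1)), (-176, np.float64(76.0)), (-172, np.float64(77.3)), (-168, np.float64(82.4)), (-164, np.float64(77.5)), (-160, np.float64(77.4)), (-156, np.float64(77.6)), (-152, np.float64(77.1)), (-148, np.float64(76.8)), (-144, np.float64(74.2)), (-140, np.float64(75.1)), (-136, np.float64(75.5)), (-132, np.float64(75.5)), (-128, np.float64(76.4)), (-124, np.float64(76.6)), (-120, np.float64(77.8)), (-116, np.float64(71.0)), (-112, np.float64(57.9))]
0.604 [(-212, np.float64(77.3)), (-208, np.float64(74.5)), (-204, np.float64(74.1)), (-200, np.float64(73.9)), (-196, np.float64(74.9)), (-192, np.float64(75.2)), (-188, np.float64(nan)), (-184, np.float64(73.2)), (-180, np.float64(74.3)), (-176, np.float64(72.6)), (-172, np.float64(84.0)), (-168, np.float64(79.6)), (-164, np.float64(82.4)), (-160, np.float64(80.7)), (-156, np.fl
[... 3471 characters left out ...]
26), (-117, 625), (-116, 624), (-115, 625), (-113, 624), (-113, 620), (-113, 625), (-113, 620)]
0.066 [(-199, 623), (-198, 624), (-194, 625), (-194, 626), (-193, 622), (-191, 626), (-155, 623), (-153, 634), (-153, 631), (-152, 632), (-151, 629), (-151, 625), (-151, 629), (-149, 624), (-149, 624), (-149, 625), (-146, 624), (-146, 625), (-146, 626), (-143, 625), (-142, 626), (-141, 625), (-140, 627), (-139, 624), (-138, 622), (-137, 627), (-135, 625), (-133, 625), (-131, 625), (-129, 627), (-129, 624), (-128, 624), (-125, 625), (-123, 625), (-122, 626), (-121, 623), (-117, 624), (-117, 628), (-117, 626), (-116, 626), (-116, 623), (-115, 624), (-115, 621), (-114, 621), (-114, 618), (-113, 627)]
```

```bash
ls pics
```

```text
crop1.png
row_2693.png
s1.png
s2.png
s3.png
s4.png
s5.png
s6.png
scene0.png
top0.png
```

The sawtooth in the top heights and the torque balance show that the gripper's end bracket caught the section's plugs, tilting both blocks by about 7°. I'll retreat so they settle, raise the tool about 15 mm and push again.

>>> play_rows(
  increments="0 0.3 0 0 -1; 0 0.3 0 0 -1; 0 0.3 0 0 -1; 0 0.3 0 0 -1; 0 0.3 0 0 -1",
)

```text
clock: 27.4
position: [0.5855, -0.0829, -0.0176]
ee_rot: [0.043, 3.141, -0.001]
force: [0.5, 1.0, -1.2]
width: 0.004
gripper_force: 0.8
```

>>> play_rows(
  increments="0 0.2 -0.4 0 -1; 0 0 -0.5 0 -1; 0 0 -0.4 0 -1; 0 0 0 0 -1; 0 0 0 0 -1",
)

```text
clock: 27.82
position: [0.586, -0.0807, -0.004]
ee_rot: [0.042, 3.14, -0.001]
force: [-0.3, -0.1, 0.1]
width: 0.009
gripper_force: 0.0
```

```bash
python3 -W ignore row.py
```

```text
27.8667 [ 0.5858 -0.0805 -0.0043] [-0.9  0.6 -0.3]
tilt 0.5 rear y at .03 -0.1068 96
0.598 [(np.float64(-0.205), np.float64(0.076)), (np.float64(-0.201), np.float64(0.074)), (np.float64(-0.197), np.float64(0.075)), (np.float64(-0.193), np.float64(0.073)), (np.float64(-0.189), np.float64(0.07)), (np.float64(-0.185), np.float64(nan)), (np.float64(-0.181), np.float64(0.074)), (np.float64(-0.177), np.float64(0.075)), (np.float64(-0.173), np.float64(0.073)), (np.float64(-0.169), np.float64(0.079)), (np.float64(-0.165), np.float64(0.075)), (np.float64(-0.161), np.float64(0.082)), (np.float64(-0.157), np.float64(0.081)), (np.float64(-0.153), np.float64(0.079)), (np.float64(-0.149), np.float64(0.076)), (np.float64(-0.145), np.float64(0.075)), (np.float64(-0.141), np.float64(0.074)), (np.float64(-0.137), np.float64(0.072)), (np.float64(-0.133), np.float64(0.074)), (np.float64(-0.129), np.float64(0.074)), (np.float64(-0.125), np.float64(0.073)), (np.float64(-0.121), np.float64(0.074)), (np.float64(-0.117), np.float64(0.074)), (np.float64(-0.113), np.float64(0.074)), (np.float64(-0.109), np.float64(0.054)), (np.float64(-0.105), np.float64(0.041)), (np.float64(-0.101), np.float64(0.011)), (np.float64(-0.097), np.float64(0.011)), (np.float64(-0.093), np.float64(0.013)), (np.float64(-0.089), np.float64(0.012))]
```

>>> play_rows(
  increments="0 -0.2 0 0 -1; 0 -0.2 0 0 -1; 0 -0.2 0 0 -1; 0 -0.2 0 0 -1; 0 -0.2 0 0 -1",
)

```text
clock: 28.28
position: [0.5853, -0.0894, -0.0048]
ee_rot: [-0.041, -3.141, -0.002]
force: [0.4, 3.9, -0.0]
width: 0.004
gripper_force: 1.9
```

>>> play_rows(
  increments="0 -0.1 0 0 -1; 0 -0.1 0 0 -1; 0 -0.1 0 0 -1; 0 -0.1 0 0 -1; 0 0 0 0 -1",
)

```text
clock: 28.7
position: [0.5851, -0.0943, -0.0047]
ee_rot: [-0.042, -3.141, 0.0]
force: [0.1, 3.8, -2.2]
width: 0.005
gripper_force: 1.5
```

```bash
python3 -W ignore row.py
```

```text
28.75 [ 0.5851 -0.0943 -0.0047] [ 0.4  4.1 -2. ]
tilt 0.5 rear y at .03 -0.1142 96
0.598 [(np.float64(-0.205), np.float64(0.074)), (np.float64(-0.201), np.float64(0.074)), (np.float64(-0.197), np.float64(0.074)), (np.float64(-0.193), np.float64(0.074)), (np.float64(-0.189), np.float64(0.074)), (np.float64(-0.185), np.float64(0.074)), (np.float64(-0.181), np.float64(0.075)), (np.float64(-0.177), np.float64(0.076)), (np.float64(-0.173), np.float64(0.079)), (np.float64(-0.169), np.float64(0.08)), (np.float64(-0.165), np.float64(0.079)), (np.float64(-0.161), np.float64(0.079)), (np.float64(-0.157), np.float64(0.078)), (np.float64(-0.153), np.float64(0.075)), (np.float64(-0.149), np.float64(0.074)), (np.float64(-0.145), np.float64(0.074)), (np.float64(-0.141), np.float64(0.073)), (np.float64(-0.137), np.float64(0.074)), (np.float64(-0.133), np.float64(0.074)), (np.float64(-0.129), np.float64(0.074)), (np.float64(-0.125), np.float64(0.075)), (np.float64(-0.121), np.float64(0.076)), (np.float64(-0.117), np.float64(0.073)), (np.float64(-0.113), np.float64(0.044)), (np.float64(-0.109), np.float64(0.01)), (np.float64(-0.105), np.float64(0.009)), (np.float64(-0.101), np.float64(0.01)), (np.float64(-0.097), np.float64(0.011)), (np.float64(-0.093), np.float64(0.01)), (np.float64(-0.089), np.float64(0.01))]
```

Both blocks are upright and sliding at 4 N. I'll continue to the stop.

>>> play_rows(
  increments="0 -0.1 0 0 -1; 0 -0.1 0 0 -1; 0 -0.1 0 0 -1; 0 0 0 0 -1; 0 0 0 0 -1",
)

```text
clock: 29.17
position: [0.5849, -0.0957, -0.0047]
ee_rot: [-0.04, -3.141, -0.002]
force: [-1.8, 8.0, 0.7]
width: 0.004
gripper_force: 3.7
```

>>> play_rows(
  increments="0 -0.1 0 0 -1; 0 -0.1 0 0 -1; 0 0 0 0 -1; 0 0 0 0 -1",
)

```text
clock: 29.5
position: [0.5848, -0.0956, -0.0047]
ee_rot: [-0.037, -3.14, -0.005]
force: [-1.1, 13.3, 1.4]
width: 0.007
gripper_force: 6.3
```

>>> play_rows(
  increments="0 0.3 0 0 -1; 0 0.5 0 0 -1; 0 0.7 0 0 -1; 0 0.5 -0.5 0 -1; 0 0 -2 0 -1",
)

```text
clock: 29.92
position: [0.5837, -0.0776, 0.0185]
ee_rot: [-0.04, -3.137, -0.001]
force: [-0.3, 0.2, 0.4]
width: 0.005
gripper_force: 0.0
```

>>> play_rows(
  increments="0 0 -3 0 -1; 0 0 -3 0 -1; 0 0 -3 0 -1; 1 0 -1 0 -1; 3 0 0 0 -1",
)

```text
clock: 30.33
position: [0.5509, -0.0783, 0.1243]
ee_rot: [0.04, 3.132, -0.001]
force: [0.8, 0.4, 0.3]
width: 0.003
gripper_force: 0.0
```

>>> play_rows(
  increments="4 0 0 0 -1; 4 0 0 0 -1; 3 0 0 0 -1; 0 0 0 0 -1",
)

```text
clock: 30.67
position: [0.4288, -0.0753, 0.1202]
ee_rot: [-0.044, -3.137, -0.001]
force: [-0.7, -0.2, -0.8]
width: -0.002
gripper_force: 0.0
```

```bash
cat > fin.py <<'E'
from h import *; from meas import rect
for c in ("scene","top"):
    im=vision.get_image(c); w=cloud(im); print(c); 
    print(*rect(w,[.45,-.28],[.7,-.08],.066,.079 if c=="scene" else .082),sep="\n")
    # -x / +x end faces, per part band (y in fixture mm)
    a=np.radians(FY); d=(w[...,:2]-F0)*1000; X=np.cos(a)*d[...,0]+np.sin(a)*d[...,1]; Y=-np.sin(a)*d[...,0]+np.cos(a)*d[...,1]; Z=w[...,2]*1000
    for n,y0,y1 in(("inlet",-55,-5),("section",2,6),("section",38,42),("cover",48,70)):
        k=(Y>y0)&(Y<y1)&(Z>68)&(Z<80); x=X[k]; print(n,k.sum(),"top x span",np.percentile(x,[1,99]).round(1) if k.sum() else "")
    for n,y0,y1 in(("inlet",-50,-8),("cover",50,68)):
        for nm,s in(("+x",1),("-x",-1)):
            k=(Y>y0)&(Y<y1)&(Z>35)&(Z<65)&(abs(X*s-50)<8); print(n,nm,k.sum(),np.median(X[k]).round(1) if k.sum() else "")
    k=(abs(X)<40)&(Z>25)&(Z<65)&(Y>60)&(Y<85); print("cover rear",k.sum(),np.polyfit(X[k],Y[k],1).round(4) if k.sum()>9 else "",np.polyfit(Z[k],Y[k],1).round(3) if k.sum()>9 else "")
    k=(abs(X)<45)&(Z>66)&(Z<79)&(Y>-10)&(Y<85); print("top profile",[(y,round(float(np.median(Z[k&(abs(Y-y)<1.5)])),1)) for y in range(-8,80,4)])
    k=(abs(Y-22)<16)&(X>53)&(X<90)&(Z>40)&(Z<90); print("lever box",k.sum(),np.percentile(X[k],[5,95]).round(1) if k.sum() else "", np.percentile(Y[k],[2,98]).round(1) if k.sum() else "")
    k=(Z>26)&(Z<34)&(X>45)&(X<70)&(Y>90)&(Y<195); print("fence top X",np.percentile(X[k],[5,50,95]).round(1), np.polyfit(Y[k],X[k],1).round(4))
print(arm.observe()["position"],arm.observe()["clock"])
E
python3 -W ignore fin.py
```

```text
scene
(np.int32(1491), array([ 0.5839, -0.1742,  0.0734]), np.float64(0.0024), array([ 588.4, -181.3]), array([139.2, 132.7]), 87.8, array([232., 238.]))
inlet 658 top x span [-48.7 365.7]
section 46 top x span [-791.8  364. ]
section 73 top x span [-1389.6   363. ]
cover 517 top x span [-1393.9   363. ]
inlet +x 124 48.7
inlet -x 0 
cover +x 62 48.8
cover -x 0 
cover rear 267 [-4.10000e-03  7.47262e+01] [1.000e-03 7.467e+01]
top profile [(-8, 74.3), (-4, 73.6), (0, 73.6), (4, 73.9), (8, 73.7), (12, 73.8), (16, 74.3), (20, 75.6), (24, 74.2), (28, 74.5), (32, 74.3), (36, 74.3), (40, 74.1), (44, 73.2), (48, 73.9), (52, 74.1), (56, 74.1), (60, 73.9), (64, 73.8), (68, 74.3), (72, 73.4), (76, 71.9)]
lever box 246 [57.7 79.8] [ 9.8 37.8]
fence top X [50.3 57.6 62.6] [5.10000e-03 5.62493e+01]
top
(np.int32(947), array([ 0.5841, -0.1964,  0.0747]), np.float64(0.0039), array([ 590.4, -183.9]), array([138.1, 131.7]), 88.7, array([376., 230.]))
inlet 457 top x span [-48.1 365.8]
section 36 top x span [-41.6 363.5]
section 14 top x span [ 29.  368.1]
cover 130 top x span [ 19.1 363.9]
inlet +x 0 
inlet -x 46 -49.1
cover +x 1 50.8
cover -x 0 
cover rear 3  
top profile [(-8, 73.4), (-4, 75.2), (0, 73.5), (4, 74.2), (8, 74.4), (12, 74.4), (16, 74.9), (20, 78.8), (24, 76.6), (28, 75.1), (32, 78.8), (36, 74.0), (40, 74.7), (44, 72.0), (48, 74.3), (52, 74.3), (56, 74.2), (60, 76.5), (64, 76.5), (68, 73.7), (72, 73.9), (76, nan)]
lever box 89 [54.1 79.6] [ 6.8 37.7]
fence top X [51.4 57.2 63.3] [9.3000e-03 5.5891e+01]
[ 0.43527777 -0.07517181  0.12118996] 30.7667
```

The row is closed: the cover's rear face is at y=74.7 mm, square, with the tops level. I'll give one gentle push on the −x ends, spanning both section and cover, to seat them on the fence.

```bash
python3 - <<'E'
from h import *
go(fx(-76,59),.05,88.4,4,-1)
E
```

```text
pos [ 0.4353 -0.0752  0.1212] tooly 88.46 tilt [ 0.001  0.    -1.   ] w 0.008 F [1.  0.2 0.7] turn 0.06 t 30.7667
D [ 0.0649 -0.0524 -0.0712]
-1.65 -1.27 1.78 0.02 -1; -1.66 -1.27 1.78 0.02 -1; -1.66 -1.27 1.78 0.02 -1; -1.66 -1.27 1.78 0.02 -1
```

>>> play_rows(
  increments="-1.65 -1.27 1.8 0 -1; -1.65 -1.27 1.8 0 -1; -1.65 -1.27 1.8 0 -1; -1.65 -1.27 1.7 0 -1; 0 0 0 0 -1",
)

```text
clock: 31.18
position: [0.5033, -0.1304, 0.0469]
ee_rot: [-0.044, -3.141, 0.003]
force: [0.7, -0.1, 0.5]
width: 0.004
gripper_force: 0.0
```

>>> play_rows(
  increments="0 0 1.8 0 -1; 0 0 1.8 0 -1; 0 0 1.5 0 -1; 0 0 0.7 0 -1; 0 0 0 0 -1",
)

```text
clock: 31.6
position: [0.5001, -0.1274, -0.0097]
ee_rot: [-0.041, -3.139, -0.0]
force: [-0.1, 0.4, 0.2]
width: 0.004
gripper_force: 0.0
```

>>> play_rows(
  increments="-0.3 0 0 0 -1; -0.3 0 0 0 -1; -0.3 0 0 0 -1; -0.2 0 0 0 -1; 0 0 0 0 -1",
)

```text
clock: 32.02
position: [0.5125, -0.128, -0.0079]
ee_rot: [0.041, 3.14, -0.0]
force: [-0.8, 0.2, -0.7]
width: 0.003
gripper_force: 0.0
```

>>> play_rows(
  increments="-0.1 0 0 0 -1; -0.1 0 0 0 -1; -0.1 0 0 0 -1; 0 0 0 0 -1; 0 0 0 0 -1",
)

```text
clock: 32.43
position: [0.5144, -0.128, -0.0086]
ee_rot: [0.041, 3.141, 0.0]
force: [0.4, -0.2, -0.2]
width: 0.002
gripper_force: 0.3
```

>>> play_rows(
  increments="-0.1 0 0 0 -1; -0.1 0 0 0 -1; 0 0 0 0 -1; 0 0 0 0 -1",
)

```text
clock: 32.77
position: [0.5155, -0.128, -0.0087]
ee_rot: [-0.042, -3.14, -0.001]
force: [-4.4, 1.5, 2.5]
width: 0.009
gripper_force: 2.3
```

>>> play_rows(
  increments="-0.1 0 0 0 -1; -0.1 0 0 0 -1; 0 0 0 0 -1; 0 0 0 0 -1",
)

```text
clock: 33.1
position: [0.5156, -0.128, -0.0089]
ee_rot: [-0.042, -3.137, -0.001]
force: [-9.8, 1.5, 8.1]
width: 0.003
gripper_force: 5.5
```

>>> play_rows(
  increments="0.3 0 0 0 -1; 0.6 0 0 0 -1; 1 0 0 0 -1; 1 0 -0.5 0 -1; 0 0 -2.5 0 -1",
)

```text
clock: 33.52
position: [0.4838, -0.127, 0.019]
ee_rot: [-0.043, -3.134, -0.001]
force: [0.4, 0.5, -0.1]
width: 0.007
gripper_force: 0.0
```

>>> play_rows(
  increments="0 0 -3.5 0 -1; 0 0 -3.5 0 -1; 0 0 -3 0 -1; 1 3 0 0 -1; 1 4 0 0 -1",
)

```text
clock: 33.93
position: [0.472, -0.0597, 0.1238]
ee_rot: [0.052, 3.136, -0.002]
force: [1.2, 0.3, 0.4]
width: 0.003
gripper_force: 0.0
```

>>> play_rows(
  increments="0 4 0 0 -1; 0 4 0 0 -1; 0 4 0 0 -1; 0 4 0 0 -1; 0 0 0 0 -1",
)

```text
clock: 34.35
position: [0.4744, 0.1116, 0.1218]
ee_rot: [0.026, 3.141, 0.006]
force: [0.8, 0.1, 0.1]
width: 0.002
gripper_force: 0.0
```

```bash
cat >> fin.py <<'E'
o=np.load("scene0.npz")["f"]; im=vision.get_image("scene")
for c in ("scene","top"):
    im=vision.get_image(c); w=cloud(im); w0=np.load(c+"0.npz")["w"]
    for n in ["grease_jar","wrench","spray_can","spare_section"]:
        print(c,n,[(np.round(d["point"]).tolist(),np.nanmedian(w[d["mask"]],0).round(3).tolist()) for d in cut_out(n,im)[:3]])
    if c=="top": cv2.imwrite("pics/final.png",cv2.resize(im["frame"][190:310,280:440][:,:,::-1],None,fx=5,fy=5,interpolation=cv2.INTER_CUBIC))
E
python3 -W ignore fin.py
```

```text
scene
(np.int32(1484), array([ 0.584 , -0.1742,  0.0736]), np.float64(0.0024), array([ 588.4, -180.6]), array([139.6, 133.4]), 86.9, array([232., 238.]))
inlet 636 top x span [-49.3 365.3]
section 49 top x span [-1405.2   364.6]
section 68 top x span [-492.  363.]
cover 513 top x span [-1392.    362.6]
inlet +x 124 48.9
inlet -x 0 
cover +x 66 48.8
cover -x 0 
cover rear 260 [1.00000e-03 7.47336e+01] [6.0000e-03 7.4457e+01]
top profile [(-8, 74.2), (-4, 74.3), (0, 73.6), (4, 74.2), (8, 74.3), (12, 74.2), (16, 73.5), (20, 75.7), (24, 74.8), (28, 74.5), (32, 73.9), (36, 74.4), (40, 74.3), (44, 73.9), (48, 73.8), (52, 73.8), (56, 74.2), (60, 74.3), (64, 74.2), (68, 73.8), (72, 73.7), (76, 71.0)]
lever box 252 [58.1 79.9] [ 8.8 37.7]
fence top X [50.5 57.4 62.9] [6.70000e-03 5.60336e+01]
top
(np.int32(1332), array([ 0.5773, -0.1806,  0.0749]), np.float64(0.0037), array([ 590.3, -185.4]), array([141.7, 129.4]), 88.0, array([371., 232.]))
inlet 479 top x span [-48.4 366.7]
section 42 top x span [-48.7 365.7]
section 45 top x span [-46.7 363. ]
cover 258 top x span [-46.9 363.5]
inlet +x 0 
[... 451 characters left out ...]
. ] [-4.90000e-03  5.82738e+01]
[0.47450851 0.10435851 0.1214978 ] 34.45
scene grease_jar [([248.0, 338.0], [0.453, 0.038, 0.034]), ([259.0, 303.0], [0.547, -0.006, 0.042]), ([279.0, 340.0], [0.569, 0.089, 0.053])]
scene wrench [([230.0, 289.0], [0.423, -0.105, 0.007])]
scene spray_can [([336.0, 316.0], [0.79, 0.138, 0.112])]
scene spare_section [([323.0, 426.0], [0.625, 0.301, 0.062])]
top grease_jar [([242.0, 311.0], [0.534, -0.011, 0.052]), ([274.0, 294.0], [0.446, 0.027, 0.042])]
top wrench [([284.0, 334.0], [0.423, -0.095, 0.008]), ([242.0, 313.0], [0.534, -0.013, 0.053])]
top spray_can [([162.0, 273.0], [0.753, 0.126, 0.151])]
top spare_section [([215.0, 211.0], [0.599, 0.289, 0.065])]
```

View pics/final.png

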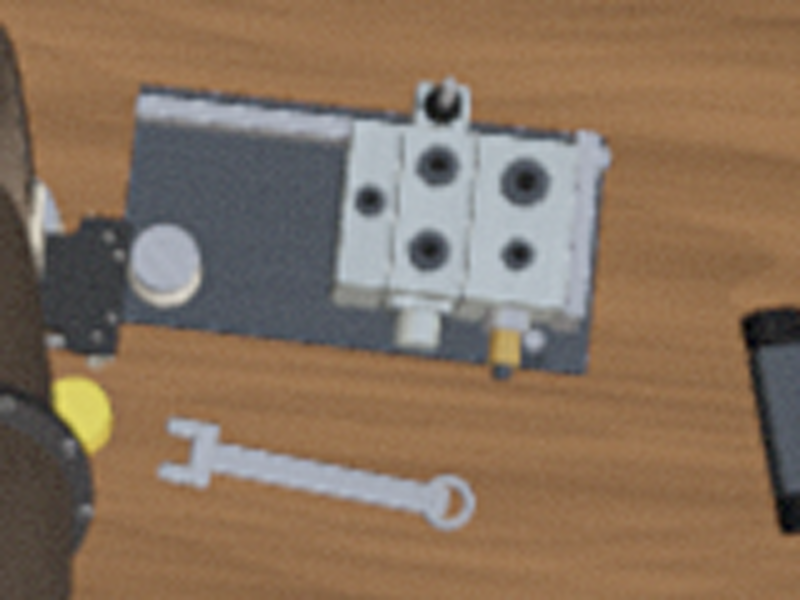

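The final crop shows the row closed: cover (370,210), section (435,210) with its lever over the fence at (443,100), and inlet (525,215). All ends line up, and the jar and wrench are where they were. I'm handing in.

```bash
python3 -c "
from cell import job
print(job.sign_off())"
```

```text
the job is handed in; nothing more can be done
None
```

The valve bank is closed and handed in: the lever section sits between inlet and end cover, all three butted, square and against the fence by my last camera measurements; on the way the end cover leaned to about 29° (limit 34°) and the wrist force reached about 59 N in that failed push, which could breach the 40 N gripper-body limit, and sign-off returned no verdict.

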